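# Probe the riveting block's socket and fit the stake that stands level

## Task

Lower the depth rod into the socket of the riveting block until its tip rests on the bottom, hold it there a moment to see how deep the socket is, then put the rod back upright in its wooden stand. Then take from the rack only the one stake that will stand level with the block's raised rest, and set it upright in the socket, fully home, and let go. Leave the other two stakes in the rack and do not disturb the hammer, the tin or the bottle.

Things in the scene. Friction and masses are not known exactly. Their poses are not given: they have to be found in the camera images.
- block: fixed dark steel riveting block, 180 x 150 mm. Origin on the bench surface under the bore's axis. Seen from it, the block runs from x = -60 to +120 mm and y = -75 to +75 mm. Low deck (x -60 to +50) 92 mm high; raised rest (x +50 to +120) 142 mm high, i.e. 50 mm above the deck. z up.
- bore (a point): centre of the mouth of the blind post socket, a round upright bore 32 mm across with a 4 mm chamfer, on the deck of the block (z 92 mm). Its depth is 42, 60 or 78 mm and differs from start to start; it cannot be known without probing.
- rest (a point): centre of the top face of the block's raised rest, the level to match; axes as the block's, z up
- rod_mid (a point): centre (half-way up) of the loose depth rod, 175 mm long, 0.16 kg: lower 125 mm brass, 14 mm across, flat chamfered tip; upper 50 mm a round black handle 22 mm across. z runs up the rod. Starts upright in its stand. Bands 6 mm wide are centred 42 (red), 60 (yellow) and 78 mm (blue) from the tip: tip on the socket's bottom, the band at the deck has the matching stake's colour.
- rod_tip (a point): centre of the depth rod's tip face, 87.5 mm below rod_mid along the rod
- stand: fixed dark wooden stand of the depth rod, 80 x 80 x 60 mm; origin at the centre of its underside. On its axis a round hole 19 mm across with a 4 mm chamfer, floor 15 mm above the bench: the rod's tip stands on that floor.
- rack: fixed wooden stake rack, 235 (its x) x 70 (its y) x 40 mm; origin at the centre of its underside. Three round recesses 34 mm across, floor 20 mm above the bench, at its x = -75, 0, +75 mm, hold the three stakes upright in any order.
- stake_red_mid (a point): centre (half-way up) of the loose steel stake with a red band: plain round post 28 mm across, 92 mm long, about 0.45 kg, chamfered foot, flat top. z runs up its axis. It stands level with the rest in a socket 42 mm deep (50 mm of it above the deck). Band 12 to 28 mm below the top.
- stake_red_top (a point): centre of the top face of the red stake
- stake_yellow_mid (a point): centre (half-way up) of the loose steel stake with a yellow band: plain round post 28 mm across, 110 mm long, about 0.45 kg, chamfered foot, flat top. z runs up its axis. It stands level with the rest in a socket 60 mm deep (50 mm of it above the deck). Band 12 to 28 mm below the top.
- stake_yellow_top (a point): centre of the top face of the yellow stake
- stake_blue_mid (a point): centre (half-way up) of the loose steel stake with a blue band: plain round post 28 mm across, 128 mm long, about 0.45 kg, chamfered foot, flat top. z runs up its axis. It stands level with the rest in a socket 78 mm deep (50 mm of it above the deck). Band 12 to 28 mm below the top.
- stake_blue_top (a point): centre of the top face of the blue stake
- hammer: bystander: hammer lying on the bench, 260 mm long; origin on the bench under its middle, handle to -x
- rivet_tin: bystander: open aluminium rivet tin, 66 mm across, 50 mm high; origin at its underside
- oil: bystander: yellow oil bottle, 48 mm across, 120 mm high; origin at its underside
Things that resemble listed ones, but are neither listed nor needed, are in the scene too. Several things have the shape of the stand; the one meant has the colours described above. Leave any purple look-alike of the part that bears stake_red_mid alone.

How it is judged:
By the outcome, as a careful person would: the job done as asked, in the order asked, and still so for the second after the job is handed in, with the robot touching nothing.
It also fails if it takes over 72 s, if anything falls off the work surface, if the arm or the gripper's body presses on something with over 40 N, if the wrist force passes 120 N, or if a joint passes its speed limit or range.

## Robot

A 6-joint arm with a two-finger parallel gripper is mounted at the origin on the work surface. World frame = base frame: x ahead of the robot, y to its left, z up, the work surface at z = 0. Lengths are in mm, angles in rad, forces in N, time in s.
With the tool pointing down it reaches from about 350 to 875 mm from the base axis. Payload 15.5 kg.
Tool frame: the origin (TCP) lies at the very end of the fingers, on their centre line; the grasp point (between the pads) lies 19 mm behind it; z points along the fingers, y is the direction in which the jaws open and shut (so a half turn about z gives the same grasp; the last joint's range is limited). The gripper opens to 85 mm and grips with 20 to 120 N. Pads are 22 mm wide; open, the fingers measure 114 mm over their backs; the gripper's body (76 mm by 85 mm) begins 54 mm behind the grasp point. The pads swing forward as they close: fully open they stand 13 mm farther back than shut.
Start: joints at [-0.096, 0.494, 1.345, -0, 1.302, -0.096], TCP at [625.001, 0.003, 231.277] pointing down, gripper open.
Joint ranges: [-2.91, 2.91], [-0.82, 2.16], [0.22, 2.67], [-1.22, 4.37], [0.12, 2.79], [-3.08, 3.08]. Speed limits (rad/s): [1.89, 1.89, 2.57, 3.01, 3.01, 3.01].

## Interface

Orientations are given as [roll, pitch, yaw] about the fixed x, y, z axes, in that order (R = Rz(yaw) Ry(pitch) Rx(roll)).
In Python, from plant import * gives the robot as it stands.
- The arm moves only by the shell command python3 -m pendant 'ROWS' [OPENING]. ROWS is JSON, one flat list of numbers, 4 for each row, row after row: the shift along the tool's x, y, z in cm, then the turn about the tool's z in degrees. In form: [dx, dy, dz, spin, dx, dy, dz, spin, ...]. A call has 1 to 8 rows; each row shifts and turns the pose as measured when the row begins, along the tool's axes as they then stand; what a row does not reach is not made up. A row lasts 1/12 s, in which the tool goes at most 41.7 mm and 7.16 degrees, less where a joint would pass 70% of its speed; a pose out of reach is approached as far as the arm can. A call with a gripper value outside its range is refused whole. OPENING is the gripper's target within -1 to 1 (fully open at 1, half-way at 0, shut at -1), set as the call begins (- or left out, the last holds). The fingers move at their own pace and stop on an object; the grip force is fixed at half the most. Time passes only in rows, so rows that do not move let the fingers close. It gives the time, the measured TCP pose, the force and the opening at its end, in the units of the state.
- observe(): the state, without advancing time (a new reading comes with each control period).
- snapshot(name): name is "scene" or "side" or "wrist"; returns the picture (384x512x3 uint8, red, green, blue); there is no depth.
- calibration(name): a dict with "mtx" (3x3 intrinsics, pixels), "camera_from_world" (4x4, takes a point from world to camera coordinates). Camera axes: x right, y up, looking along -z (the intrinsics and any distortion apply to the point x, -y, -z); pixel columns grow to the right and rows downward; lengths in mm; the calibration is good to about 2 mm. A picture is of the moment at which its call begins: read the wrist's pose just before it. calibration takes no time and is no camera call; for the wrist camera it gives the pose at the moment of the call.
- job_done(): hands the job in, once; it reports no verdict.
The state is a dict: "time_s": time; "qpos": joint angles; "joint_vel": joint speeds; "joint_torque": joint torques, N m; "tool_pos": TCP position; "ee_rot": TCP orientation; "ft_force": force on the tool from outside, world axes, zero at the start; "moment": the same for the moment, N m; "grip_width": opening from 0.0 (shut) to 1.0 (fully open).
Only numpy, scipy, OpenCV 4.12 (cv2) and the standard library are available. Lean on these libraries where they do the work, as an engineer would, in place of code of your own. Each camera call takes 0.05 s, during which the arm holds its last target.

## Working session

There is one attempt and no reset: what is moved stays moved. The work goes in short steps, Python scripts to look and compute and a shell command to move; the robot and the scene stay as the last step left them, time stands still between calls to the robot, and variables do not carry over. Pictures are saved under pics/ and viewed, and the job is handed in when it is done.

```bash
ls; mkdir -p pics; python3 - <<'E'
from plant import *
import cv2
print(observe())
for n in ("scene","side","wrist"):
    c=calibration(n); print(n,c)
    im=snapshot(n); cv2.imwrite(f"pics/{n}0.png",im[:,:,::-1])
E
```

```text
pics
{'time_s': 0.0, 'qpos': array([-9.55016132e-02,  4.94149658e-01,  1.34612437e+00,  1.06479190e-05,
        1.30254491e+00, -9.54670815e-02]), 'joint_vel': array([-9.69543151e-04,  2.41907722e-04, -5.67088319e-06, -9.60189041e-04,
        1.17735788e-03, -4.24680255e-04]), 'joint_torque': array([-2.68344644e-03, -8.82162237e+01, -3.83866239e+01, -4.40739132e-04,
        1.02696815e-02,  1.38197843e-04]), 'tool_pos': array([6.24630036e+02, 4.10906782e-02, 2.30723410e+02]), 'ee_rot': array([-3.14037293e+00, -1.27108888e-04,  1.57075889e+00]), 'ft_force': array([-0.3929861 ,  0.01908306, -0.02809016]), 'moment': array([-0.00564864,  0.01494865,  0.03504163]), 'grip_width': 1.0006702460278973}
scene {'mtx': array([[368.26377239,   0.        , 257.74865795],
       [  0.        , 368.26377239, 189.94854037],
       [  0.        ,   0.        ,   1.        ]]), 'camera_from_world': array([[-8.84809142e-01,  4.65947211e-01, -2.44494773e-03,
         4.85017066e+02],
       [-3.62266210e-01, -6.84605411e-01,  6.32517688e-01,
         1.10767068e+02],
       [ 2.93046028e-01,  5.60543155e
[... 497 characters left out ...]
    [-1.15890549e-01, -8.64777216e-01,  4.88599783e-01,
        -1.29077536e+03],
       [ 0.00000000e+00,  0.00000000e+00,  0.00000000e+00,
         1.00000000e+00]])}
wrist {'mtx': array([[292.45033567,   0.        , 260.76472106],
       [  0.        , 292.45033567, 189.94498102],
       [  0.        ,   0.        ,   1.        ]]), 'camera_from_world': array([[ 9.99999814e-01, -1.69481896e-04, -5.86171069e-04,
        -6.25651777e+02],
       [-2.21881442e-05,  9.49915943e-01, -3.12505521e-01,
         3.92675800e+01],
       [ 6.09777272e-04,  3.12505476e-01,  9.49915763e-01,
        -3.79314864e+02],
       [ 0.00000000e+00,  0.00000000e+00,  0.00000000e+00,
         1.00000000e+00]])}
```

View pics/scene0.png

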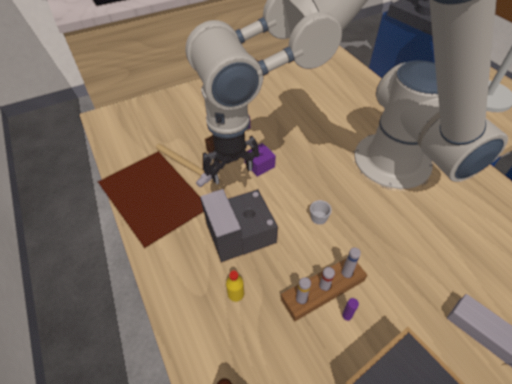

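View pics/side0.png

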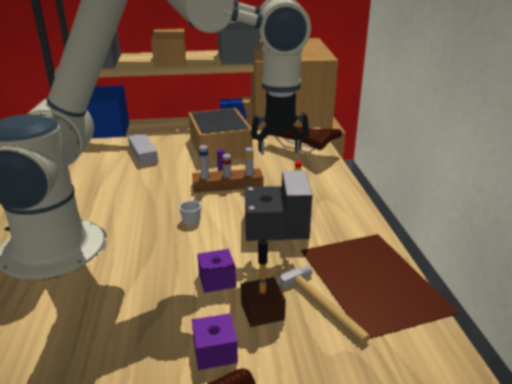

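View pics/wrist0.png

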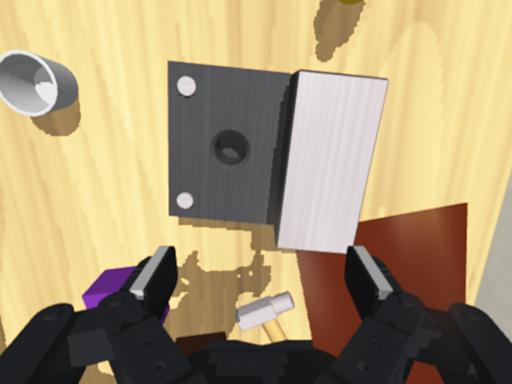

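The wrist picture shows the bore at about (232,148) and the raised rest on the right. The side picture shows the rod in a dark stand at about (263,295), with purple look-alikes at (216,270) and (215,340). The rack holds three stakes at about (203–250,165). I'll enlarge these.

```bash
cat > h.py <<'E'
from plant import *
import cv2, numpy as np
def ray(c,px):
    K=c["mtx"];T=c["camera_from_world"];R=T[:3,:3]
    d=np.array([(px[0]-K[0,2])/K[0,0],-(px[1]-K[1,2])/K[1,1],-1.])
    d=R.T@d
    return -R.T@T[:3,3], d/np.linalg.norm(d)
def plane(c,px,z):
    o,d=ray(c,px); return o+d*(z-o[2])/d[2]
def tri(obs):
    A=np.zeros((3,3));b=np.zeros(3);L=[ray(c,p) for c,p in obs]
    for o,d in L:
        M=np.eye(3)-np.outer(d,d);A+=M;b+=M@o
    x=np.linalg.solve(A,b)
    return x,[float(np.linalg.norm((np.eye(3)-np.outer(d,d))@(x-o))) for o,d in L]
def proj(c,p):
    T=c["camera_from_world"];K=c["mtx"];q=T[:3,:3]@np.asarray(p,float)+T[:3,3]
    return K[0,0]*q[0]/-q[2]+K[0,2],K[1,1]*-q[1]/-q[2]+K[1,2]
def crop(im,x0,y0,x1,y1,s,name):
    cv2.imwrite("pics/"+name,cv2.resize(im[y0:y1,x0:x1],None,fx=s,fy=s,interpolation=cv2.INTER_CUBIC))
E
python3 - <<'E'
from h import *
s=cv2.imread("pics/side0.png");c=cv2.imread("pics/scene0.png")
crop(s,180,135,320,335,3,"s_crop.png")
a=s[140:200,180:280];cv2.imwrite("pics/s_rack.png",cv2.resize(a,None,fx=6,fy=6,interpolation=cv2.INTER_CUBIC))
crop(c,190,130,380,330,3,"c_crop.png")
E
```

```text
(no output)
```

View pics/s_crop.png

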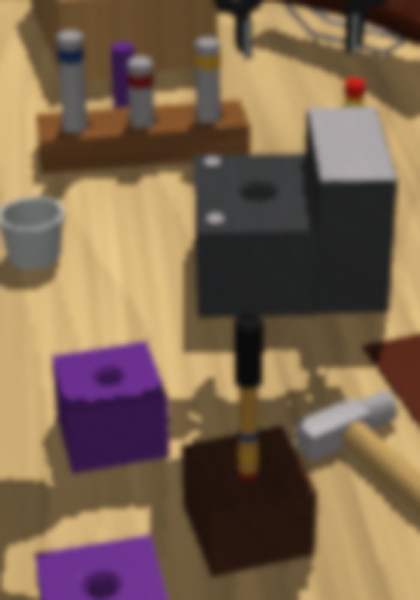

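View pics/s_rack.png

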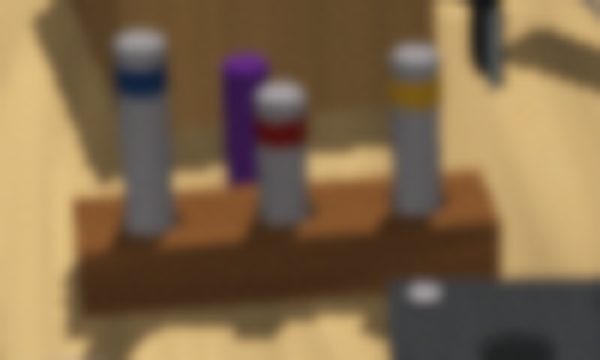

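View pics/c_crop.png

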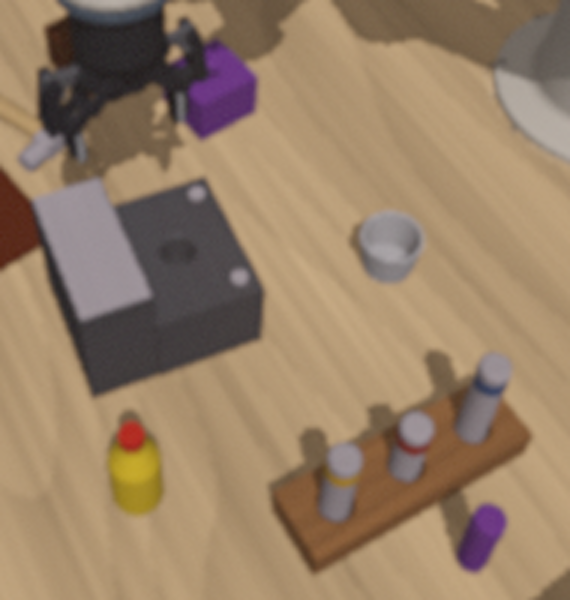

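The dark wooden stand with the rod is at side (263,300). The others at (216,270) and (215,340) are purple, and so is a loose cylinder behind the rack at (221,158). The rack order in the side view is blue, red, yellow. Next I'll get positions.

```bash
python3 - <<'E'
from h import *
np.set_printoptions(precision=1,suppress=True)
S=calibration("side");C=calibration("scene");W=calibration("wrist")
print("bore tri",tri([(S,(266,198.3)),(C,(249.3,213.7)),(W,(232,148))]),plane(W,(232,148),92))
for n,a,b in(("blue",(203.5,146.5),(354.7,251.7)),("red",(226.7,155.3),(329,271.7)),("yel",(249,148.7),(305,282.3))):
    print(n,tri([(S,a),(C,b)]))
print("rod top",plane(S,(263,241.5),190),"rod at stand top",plane(S,(262.7,293.3),60))
# deck screws, rest corners wrist
for p,z in(((186,86),92),((185,200),92),((298,71),142),((387,79),142),((356,253),142),((278,247),142)): print(p,plane(W,p,z))
for p in((203+0,0),):pass
E
```

```text
bore tri (array([595.5,  31.2,  88.7]), [0.8150721788205506, 3.056566447311841, 2.295103145194996]) [598.1  31.5  92. ]
blue (array([429.8, 297.5, 145.5]), [1.8121622397451156, 1.8121622397451091])
red (array([503.7, 299.9, 108.7]), [2.0963570988337206, 2.0963570988338014])
yel (array([578.5, 302.2, 126.6]), [1.6205244717734555, 1.6205244717737155])
rod top [ 535. -327.  190.] rod at stand top [ 533.5 -337.1   60. ]
(186, 86) [558.3  87.8  92. ]
(185, 200) [548.4 -21.9  92. ]
(298, 71) [653.   96.9 142. ]
(387, 79) [718.8  91.4 142. ]
(356, 253) [710.8 -53.9 142. ]
(278, 247) [641.1 -47.8 142. ]
```

```bash
python3 -m pendant '[-3.2,-0.9,0,0,-3.2,-0.9,0,0,-3.2,-0.9,0,0,-3.2,-0.9,0,0,-3.2,-0.9,0,0,-3.2,-0.9,0,0,-3.2,-0.9,0,0,-3.2,-0.9,0,0]' 1
python3 -m pendant '[0,0,0,7.1,0,0,0,7.1,0,0,0,7.1,0,0,0,7.1,0,0,0,7.1,0,0,0,7.1,0,0,0,7.1,0,0,0,7.1]'
python3 -m pendant '[0,0,0,7.1,0,0,0,7.1,0,0,0,7.1,0,0,0,7.1,0,0,0,7.1,0,0,0,0,0,0,0,0]'
python3 - <<'E'
from h import *
np.set_printoptions(precision=2,suppress=True)
o=observe();print(o["tool_pos"],o["ee_rot"],o["qpos"],o["ft_force"])
np.save("w1.npy",calibration("wrist"),allow_pickle=True)
for n in("wrist","scene","side"): cv2.imwrite(f"pics/{n}1.png",snapshot(n)[:,:,::-1])
E
```

```text
time_s: 0.82
tool_pos: [550.9, -259.5, 228.7]
ee_rot: [-3.139, -0.003, 1.58]
ft_force: [1.0, -0.4, -0.0]
grip_width: 1.002
time_s: 1.48
tool_pos: [546.7, -268.1, 226.5]
ee_rot: [-3.135, 0.004, 0.58]
ft_force: [-0.3, 0.9, -0.3]
grip_width: 0.998
time_s: 2.07
tool_pos: [545.8, -267.6, 224.8]
ee_rot: [-3.137, 0.01, -0.049]
ft_force: [0.1, 0.4, 0.3]
grip_width: 1.002
[ 545.76 -267.59  224.8 ] [-3.14  0.01 -0.05] [-0.55  0.48  1.39 -0.    1.28  1.07] [0.08 0.39 0.29]
```

View pics/wrist1.png

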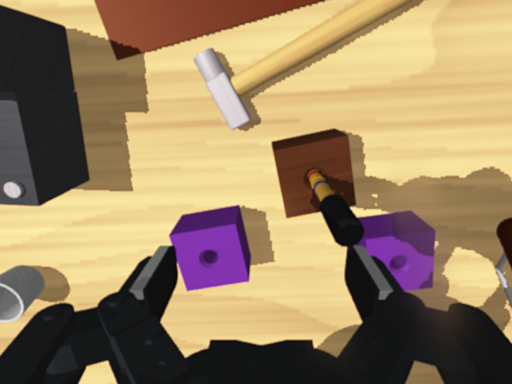

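View pics/scene1.png

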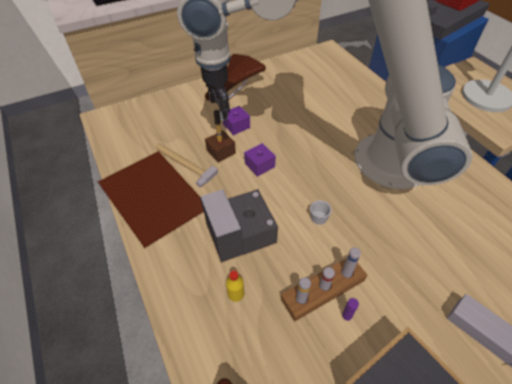

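The wrist view shows the dark brown stand at (315,170) holding the rod, whose handle top is at about (347,230). The purple blocks are at (210,250) and (395,250), so they aren't the stand meant. I'll enlarge that area and triangulate.

```bash
python3 - <<'E'
from h import *
w=cv2.imread("pics/wrist1.png"); crop(w,260,120,400,260,4,"w1c.png")
s=cv2.imread("pics/side1.png"); crop(s,220,215,310,335,5,"s1c.png")
E
```

```text
(no output)
```

View pics/w1c.png

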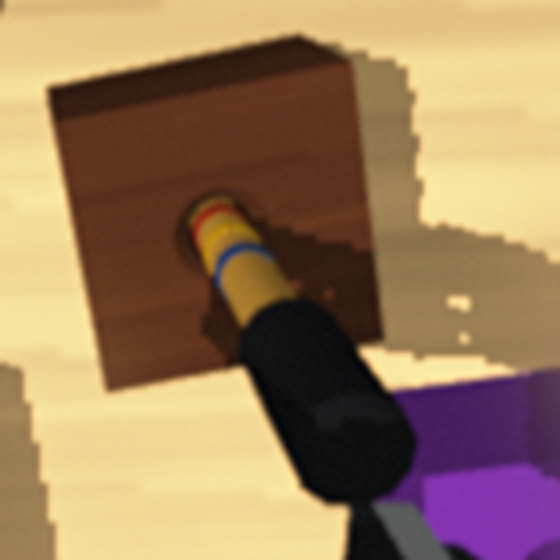

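View pics/s1c.png

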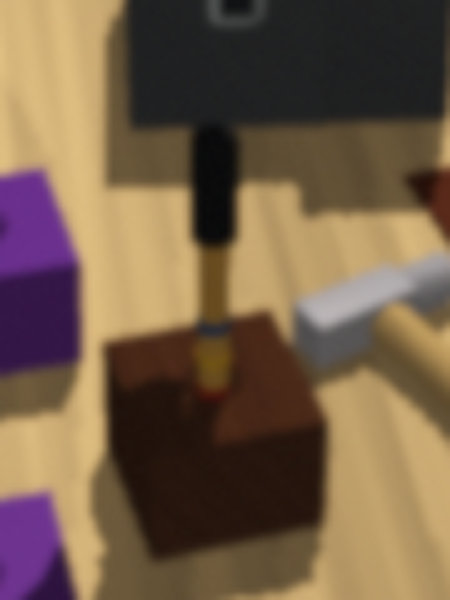

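```bash
python3 - <<'E'
from h import *
np.set_printoptions(precision=1,suppress=True)
S=calibration("side");W=np.load("w1.npy",allow_pickle=True).item()
g=lambda x,y:(260+x/4,120+y/4)
print("top",tri([(W,g(363,450)),(S,(263.2,241.6))]))
print("hb",tri([(W,g(270,325)),(S,(262.8,263.4))]))
print("hole",tri([(W,g(213,228)),(S,(262.4,294))]), plane(W,g(213,228),60))
for z,p in((190,g(363,450)),(140,g(270,325))): print(z,plane(W,p,z))
cs=[plane(W,g(*p),60) for p in((52,120),(352,62),(382,338),(108,390))];print(np.array(cs),np.mean(cs,0))
# other bore check in this wrist and purple post
W0=W
E
```

```text
top (array([ 535.7, -326.4,  189.2]), [0.1815901875967076, 0.18159018759679807])
hb (array([ 535.6, -323.2,  130.5]), [0.2057167806555612, 0.20571678065555027])
hole (array([ 533.9, -324.8,   47.7]), [0.754381104722938, 0.7543811047227071]) [ 536.9 -322.5   60. ]
190 [ 536.3 -326.2  190. ]
140 [ 539.6 -321.1  140. ]
[[ 568.5 -279.9   60. ]
 [ 580.  -358.    60. ]
 [ 502.5 -370.    60. ]
 [ 490.1 -293.1   60. ]] [ 535.3 -325.3   60. ]
```

```bash
python3 -m pendant '[-0.35,2.9,0,1,-0.35,2.9,0,1,0,0,0,0,0,0,0,0]'
```

```text
time_s: 2.55
tool_pos: [535.5, -326.4, 224.7]
ee_rot: [-3.137, 0.01, -0.073]
ft_force: [0.1, -0.4, 0.3]
grip_width: 0.999
```

```bash
python3 -m pendant '[0,0,2.5,0,0,0,2.5,0,0,0,2.5,0,0,0,0,0]'; python3 -m pendant '[0,0,0,0,0,0,0,0,0,0,0,0,0,0,0,0,0,0,0,0,0,0,0,0,0,0,0,0,0,0,0,0]' -1
```

```text
time_s: 2.88
tool_pos: [536.1, -326.1, 149.2]
ee_rot: [-3.14, 0.006, -0.065]
ft_force: [-1.1, 0.9, -0.8]
grip_width: 1.0
time_s: 3.55
tool_pos: [538.4, -325.9, 155.4]
ee_rot: [3.141, 0.001, -0.06]
ft_force: [-1.1, -0.3, -2.0]
grip_width: 0.24
```

```bash
python3 -m pendant '[0,0,0,0,0,0,0,0,0,0,0,0,0,0,0,0]'; python3 - <<'E'
from h import *
np.save("w2.npy",calibration("wrist"),allow_pickle=True)
crop(cv2.cvtColor(snapshot("wrist"),cv2.COLOR_RGB2BGR),0,0,512,384,1.5,"w2.png")
E
```

```text
time_s: 3.88
tool_pos: [538.2, -325.9, 155.4]
ee_rot: [3.141, 0.001, -0.061]
ft_force: [0.1, 0.3, -1.3]
grip_width: 0.237
```

View pics/w2.png

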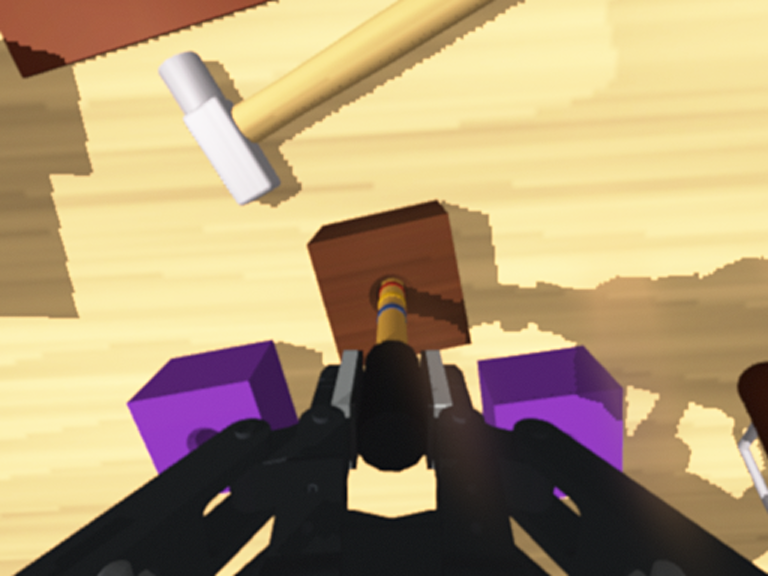

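```bash
python3 -m pendant '[0,0,-2,0,0,0,-2,0,0,0,-2,0,0,0,-2,0,0,0,-2,0,0,0,-2,0,0,0,-2,0,0,0,0,0]'; python3 - <<'E'
from h import *
o=observe();print(o["tool_pos"],o["ee_rot"],o["ft_force"])
np.save("w3.npy",calibration("wrist"),allow_pickle=True)
for n in("wrist","side","scene"): cv2.imwrite(f"pics/{n}3.png",snapshot(n)[:,:,::-1])
a=cv2.imread("pics/side3.png");crop(a,210,150,320,300,4,"s3c.png")
a=cv2.imread("pics/wrist3.png");crop(a,170,140,350,340,3,"w3c.png")
a=cv2.imread("pics/scene3.png");crop(a,160,50,290,180,4,"c3c.png")
E
```

```text
time_s: 4.6
tool_pos: [537.2, -325.0, 299.4]
ee_rot: [-3.139, 0.006, -0.061]
ft_force: [-0.8, -0.5, -0.6]
grip_width: 0.242
[ 537.15365038 -325.00913579  299.36560231] [-3.13912515  0.00596569 -0.06065831] [-0.83644    -0.52413029 -0.61878798]
```

View pics/s3c.png

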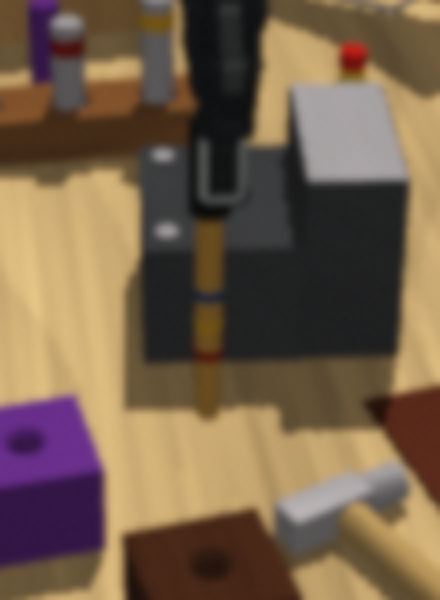

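View pics/w3c.png

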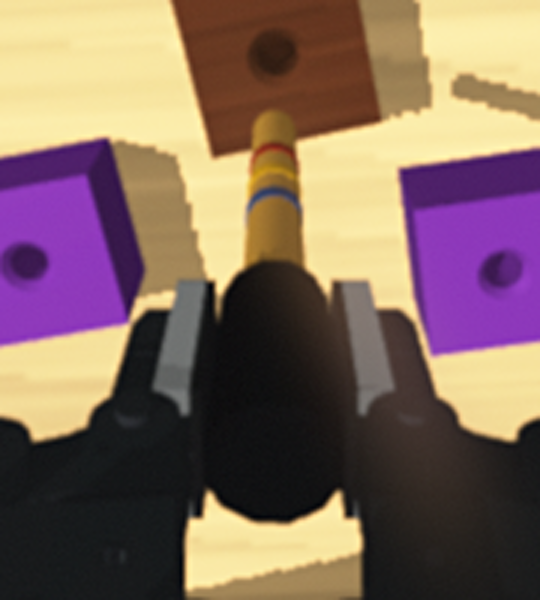

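View pics/c3c.png

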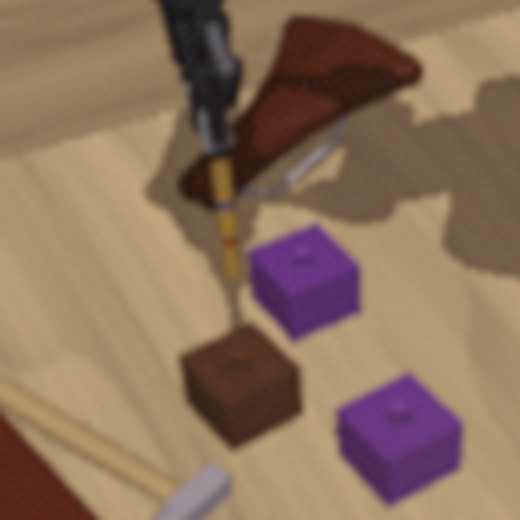

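```bash
python3 - <<'E'
from h import *
np.set_printoptions(precision=1,suppress=True)
S=calibration("side");C=calibration("scene");W=np.load("w3.npy",allow_pickle=True).item()
print("tip",tri([(S,(261.75,253)),(C,(218.3,118.8)),(W,(260.7,179.5))]))
print("tip SW",tri([(S,(261.75,253)),(W,(260.7,179.5))]),plane(W,(260.7,179.5),160))
print("hole",tri([(S,(263,291.5)),(C,(219.5,141.8)),(W,(261,157.7))]),plane(W,(261,157.7),60))
print("proj tcp",proj(W,(537.2,-325,299.4)),proj(W,(537.2,-325,160)),proj(W,(535,-325,160)))
E
```

```text
tip (array([ 532.2, -322.4,  157.1]), [1.0458324354793398, 4.069259573346962, 3.2956031513806754])
tip SW (array([ 534.3, -323.1,  157.5]), [1.2969551615281414, 1.2969551615283068]) [ 536.3 -323.6  160. ]
hole (array([ 534.7, -323.1,   53.2]), [1.4861044958788696, 1.9519406586070782, 0.5210392478504763]) [ 536.6 -323.6   60. ]
proj tcp (np.float64(262.00528986517435), np.float64(250.64304834735466)) (np.float64(262.0371647618071), np.float64(178.5724565838304)) (np.float64(262.1677810567372), np.float64(180.67884871433392))
```

```bash
python3 -m pendant '[0.4,-4,0,0,0.4,-4,0,0,0.4,-4,0,0,0.4,-4,0,0,0.4,-4,0,0,0.4,-4,0,0,0.4,-4,0,0,0.4,-4,0,0]'; python3 -m pendant '[0.3,-1.2,0,0,0,0,0,0,0,0,0,0,0,0,0,0]'; python3 - <<'E'
from h import *
o=observe();print(o["tool_pos"],o["ee_rot"],o["ft_force"])
np.save("w4.npy",calibration("wrist"),allow_pickle=True)
for n in("wrist","side"): cv2.imwrite(f"pics/{n}4.png",snapshot(n)[:,:,::-1])
a=cv2.imread("pics/side4.png");crop(a,210,100,330,250,4,"s4c.png")
a=cv2.imread("pics/wrist4.png");crop(a,0,0,512,384,1.5,"w4c.png")
E
```

```text
time_s: 5.42
tool_pos: [583.3, -1.8, 283.1]
ee_rot: [-3.133, 0.029, -0.073]
ft_force: [1.5, -0.3, -1.9]
grip_width: 0.238
time_s: 5.75
tool_pos: [585.2, 18.2, 277.9]
ee_rot: [-3.132, 0.037, -0.064]
ft_force: [-0.2, 0.1, -2.5]
grip_width: 0.239
[585.21575137  18.18692603 277.86938482] [-3.13155576  0.03728717 -0.06442266] [-0.23608476  0.11730655 -2.52107902]
```

View pics/s4c.png

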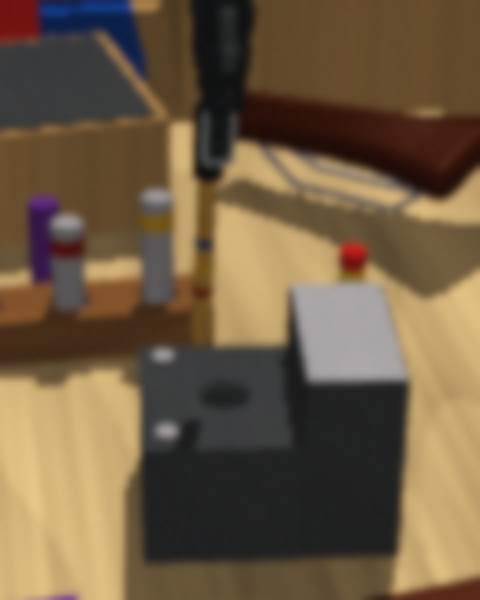

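View pics/w4c.png

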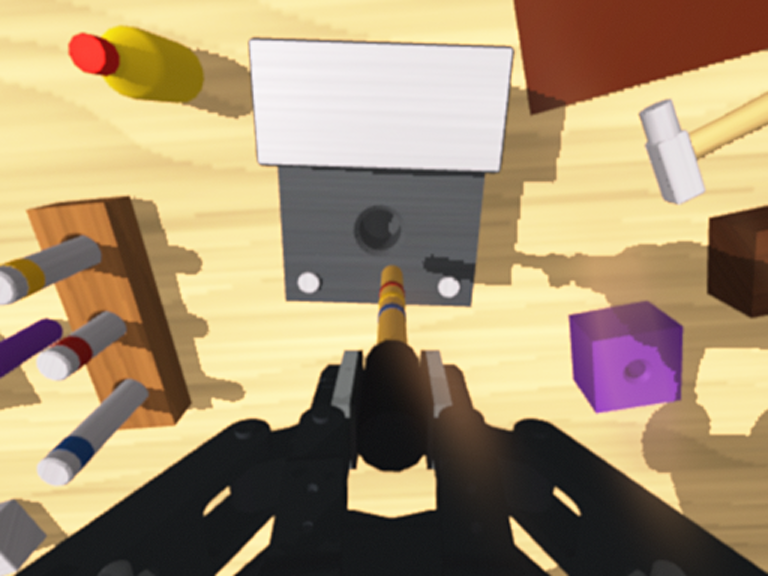

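```bash
python3 - <<'E'
from h import *
np.set_printoptions(precision=1,suppress=True)
S=calibration("side");C=calibration("scene");W=np.load("w4.npy",allow_pickle=True).item()
print(proj(W,(580,18.5,138)))
a=cv2.imread("pics/wrist4.png");crop(a,180,90,340,210,5,"w4d.png")
print("tip", tri([(S,(210+202/4,100+350/4)),(W,(261.3,180.5))]),plane(W,(261.3,180.5),137.5))
b=plane(W,(252,152),92);print("bore",b,tri([(S,(210+225/4,100+394/4)),(W,(252,152))]))
print("rest corners",[plane(W,(x/1.5,y/1.5),142)[:2] for x,y in((250,38),(512,47),(500,171),(257,164))])
for n,t,f in(("y",(5,285),(85,255)),("r",(52,362),(110,326)),("b",(55,470),(133,392))):
    print(n,plane(W,(t[0]/1.5,t[1]/1.5),dict(y=130,r=112,b=148)[n]),plane(W,(f[0]/1.5,f[1]/1.5),40))
E
```

```text
(np.float64(263.12588437276537), np.float64(179.27587547260345))
tip (array([577.6,  20.3, 130.6]), [1.2363217273775078, 1.2363217273773424]) [578.7  20.4 137.5]
bore [597.9  30.2  92. ] (array([596.9,  30.4,  87.8]), [0.08403918880577865, 0.08403918880600546])
rest corners [array([720.5,  90. ]), array([706.4, -54.4]), array([639.8, -49.2]), array([653.3,  97.7])]
y [582.2 293.3 130. ] [577.8 298.4  40. ]
r [509.9 297.7 112. ] [506.8 296.2  40. ]
b [434.1 294.1 148. ] [432.5 294.2  40. ]
```

View pics/w4d.png

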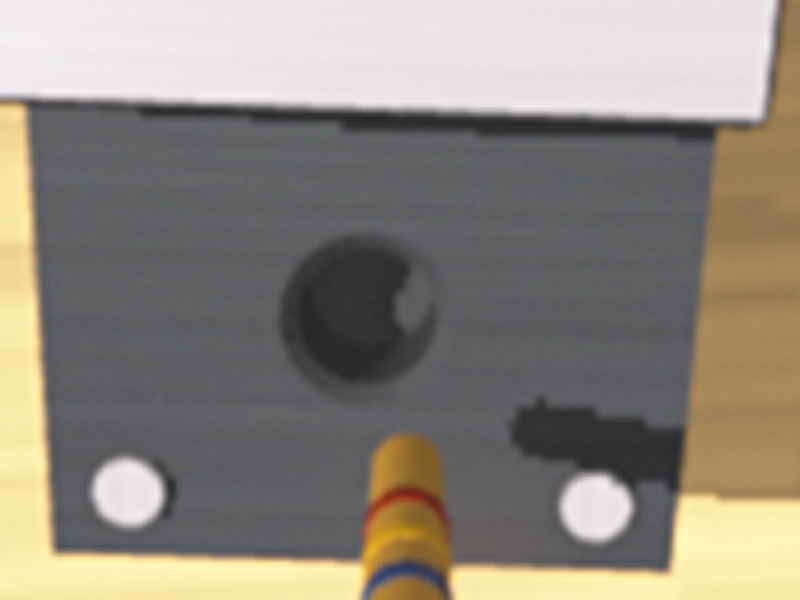

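```bash
python3 -m pendant '[1,-0.6,0,0,1,-0.6,0,0,0,0,0,0,0,0,0,0]'; python3 - <<'E'
from h import *
o=observe();print(o["tool_pos"],o["ee_rot"],o["ft_force"])
np.save("w5.npy",calibration("wrist"),allow_pickle=True)
for n in("wrist","side"): cv2.imwrite(f"pics/{n}5.png",snapshot(n)[:,:,::-1])
a=cv2.imread("pics/side5.png");crop(a,210,100,330,250,4,"s5c.png")
a=cv2.imread("pics/wrist5.png");crop(a,180,90,340,210,5,"w5c.png")
E
```

```text
time_s: 6.18
tool_pos: [608.4, 25.3, 277.5]
ee_rot: [-3.132, 0.036, -0.071]
ft_force: [0.5, -0.6, -1.9]
grip_width: 0.24
[608.41782026  25.33026366 277.48585289] [-3.13199809  0.03638799 -0.07086096] [ 0.50195396 -0.63181175 -1.9016737 ]
```

View pics/s5c.png

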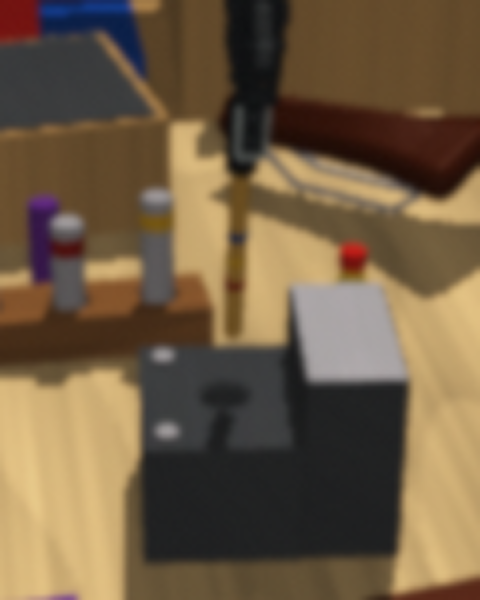

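View pics/w5c.png

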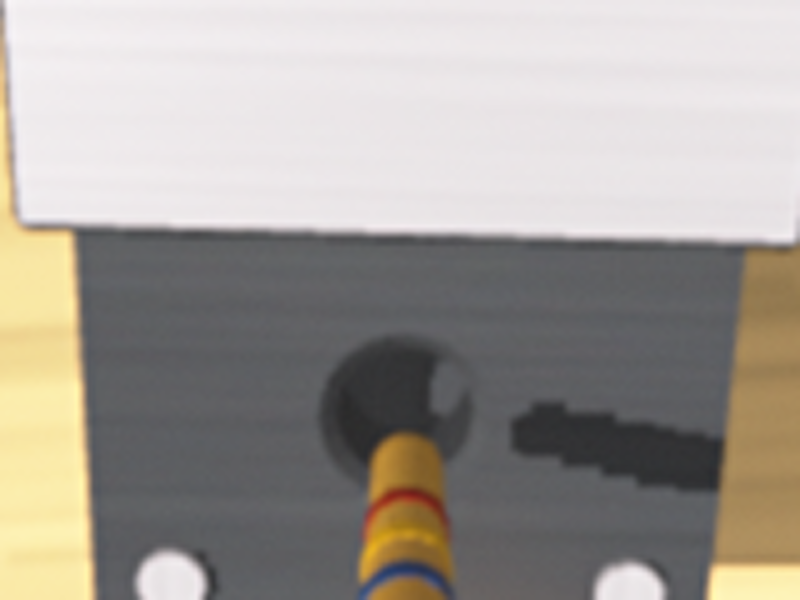

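```bash
python3 -m pendant '[0,-0.3,1,0,0,0,1.5,0,0,0,1.5,0,0,0,0,0,0,0,0,0]'; python3 - <<'E'
from h import *
cv2.imwrite("pics/wrist6.png",snapshot("wrist")[:,:,::-1])
a=cv2.imread("pics/wrist6.png");crop(a,180,90,340,210,5,"w6c.png")
E
```

```text
time_s: 6.7
tool_pos: [606.0, 29.2, 234.9]
ee_rot: [-3.132, 0.036, -0.071]
ft_force: [0.3, -0.1, -0.7]
grip_width: 0.24
```

View pics/w6c.png

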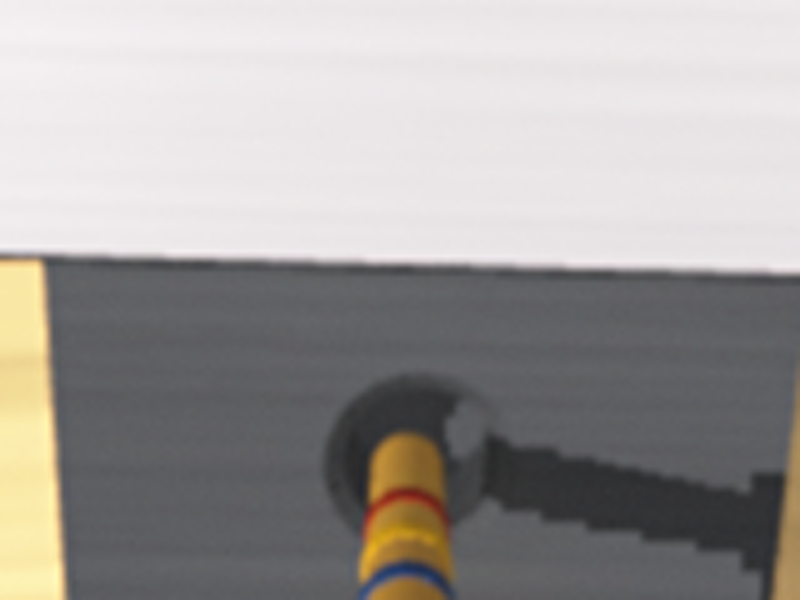

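The tip sits centred in the mouth at crop (407,455), against a bore centre of about (410,460). I'll descend.

```bash
python3 -m pendant '[0.05,0,1.5,0,0.05,0,1.2,0,0,0,0.4,0,0,0,0,0,0,0,0,0]'
```

```text
time_s: 7.17
tool_pos: [607.0, 29.6, 205.2]
ee_rot: [-3.132, 0.033, -0.071]
ft_force: [-0.8, 0.4, -2.5]
grip_width: 0.24
```

```bash
python3 -m pendant '[0,0,0.5,0,0,0,0.5,0,0,0,0,0]'
```

```text
time_s: 7.42
tool_pos: [607.4, 29.7, 195.8]
ee_rot: [-3.132, 0.03, -0.071]
ft_force: [-0.1, 0.2, -2.4]
grip_width: 0.247
```

```bash
python3 -m pendant '[0,0,0.3,0,0,0,0.3,0,0,0,0,0]'
```

```text
time_s: 7.67
tool_pos: [607.4, 29.7, 189.5]
ee_rot: [-3.132, 0.03, -0.071]
ft_force: [-0.4, -0.8, -2.2]
grip_width: 0.24
```

```bash
python3 -m pendant '[0,0,0.3,0,0,0,0.3,0,0,0,0,0]'
```

```text
time_s: 7.92
tool_pos: [611.7, 29.5, 189.2]
ee_rot: [-3.132, 0.018, -0.071]
ft_force: [-2.0, -0.7, -2.3]
grip_width: 0.24
```

```bash
python3 - <<'E'
from h import *
o=observe();print(o["tool_pos"],o["ee_rot"],o["ft_force"],o["moment"])
np.save("w7.npy",calibration("wrist"),allow_pickle=True)
for n in("wrist","side"): cv2.imwrite(f"pics/{n}7.png",snapshot(n)[:,:,::-1])
a=cv2.imread("pics/side7.png");crop(a,230,130,310,230,6,"s7c.png")
a=cv2.imread("pics/wrist7.png");crop(a,180,90,340,210,5,"w7c.png")
E
```

```text
[611.68172972  29.49565647 189.22146871] [-3.13168568  0.01760888 -0.07122795] [-2.02929303 -0.72761412 -2.2784348 ] [-0.08530099  0.23044099  0.0346289 ]
```

View pics/s7c.png

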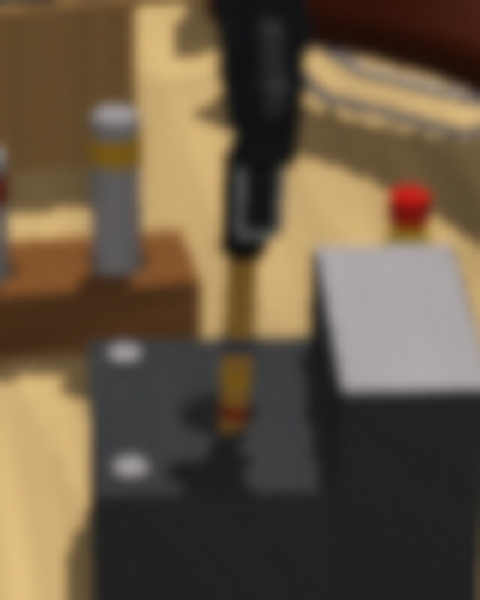

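View pics/w7c.png

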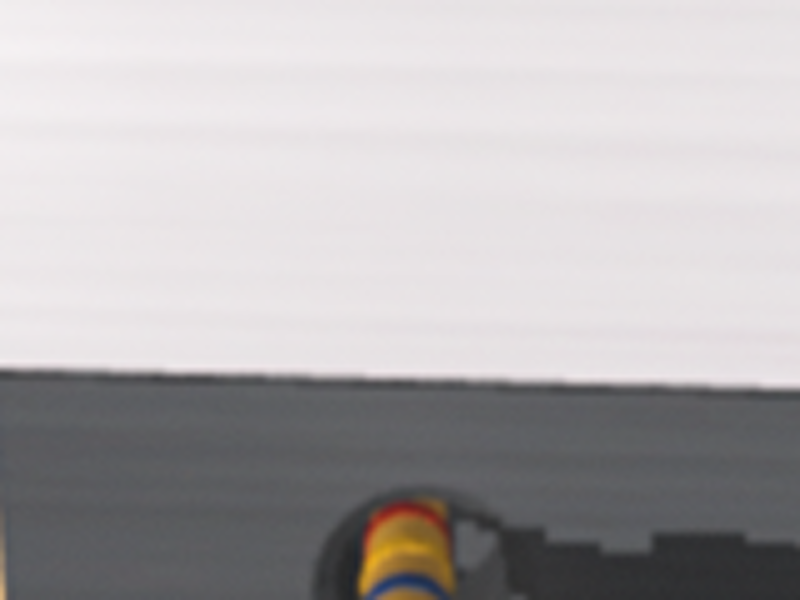

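```bash
python3 -m pendant '[-0.3,0,0.3,0]';python3 -m pendant '[0,0,0.4,0]';python3 -m pendant '[0,0,0,0,0,0,0,0]'
```

```text
time_s: 8.1
tool_pos: [610.5, 29.6, 188.1]
ee_rot: [-3.132, 0.013, -0.071]
ft_force: [1.6, -1.1, 53.3]
grip_width: 0.24
time_s: 8.18
tool_pos: [613.1, 29.4, 187.7]
ee_rot: [-3.132, 0.005, -0.071]
ft_force: [-1.9, 0.1, 46.2]
grip_width: 0.239
time_s: 8.35
tool_pos: [613.2, 29.3, 188.9]
ee_rot: [-3.132, 0.004, -0.071]
ft_force: [-2.6, -0.5, -0.9]
grip_width: 0.242
```

```bash
python3 - <<'E'
from h import *
o=observe();print(o["tool_pos"],o["ee_rot"],o["ft_force"],o["moment"])
np.save("w8.npy",calibration("wrist"),allow_pickle=True)
for n in("wrist","side"): cv2.imwrite(f"pics/{n}8.png",snapshot(n)[:,:,::-1])
a=cv2.imread("pics/side8.png");crop(a,230,130,310,230,6,"s8c.png")
a=cv2.imread("pics/wrist8.png");crop(a,130,140,400,340,2.9,"w8c.png")
print(proj(calibration("side"),(597.5,30.5,92)),proj(calibration("side"),(597.5,14.5,92)))
E
```

```text
[613.18032245  29.2963827  188.90666331] [-3.13190511  0.00386565 -0.0711519 ] [-2.58125796 -0.49670138 -0.85180766] [-0.16970696  0.60468696  0.0180376 ]
(np.float64(266.5017293400038), np.float64(197.20590557369053)) (np.float64(267.3567725905187), np.float64(199.95916685652412))
```

View pics/s8c.png

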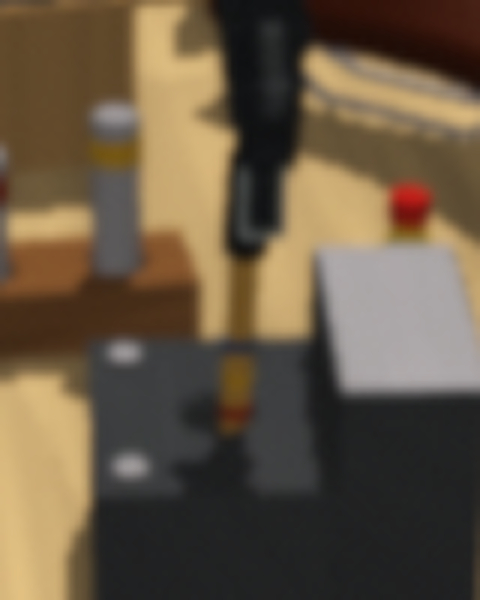

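View pics/w8c.png

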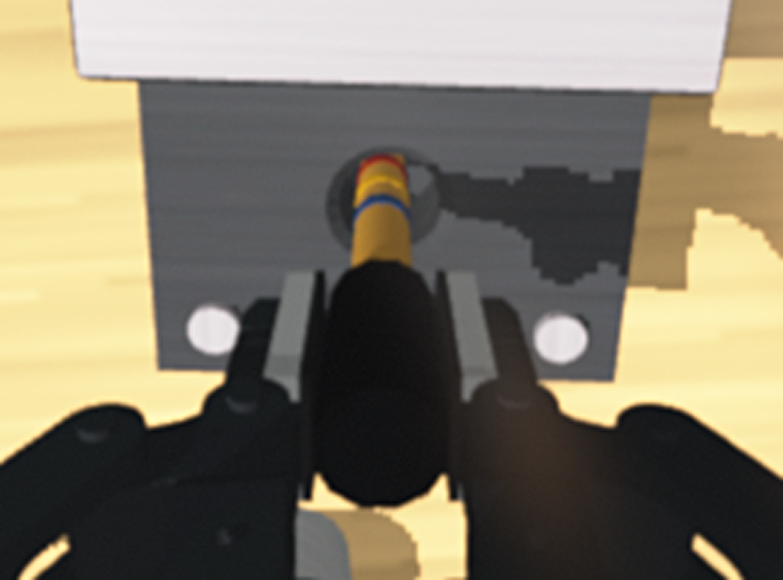

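```bash
python3 -m pendant '[-0.6,0,0.15,0]';python3 -m pendant '[-0.6,0,0.15,0]';python3 -m pendant '[-0.4,0,0.15,0]'; python3 -m pendant '[0,0,0,0,0,0,0,0]'; python3 - <<'E'
from h import *
np.save("w9.npy",calibration("wrist"),allow_pickle=True)
for n in("wrist","side"): cv2.imwrite(f"pics/{n}9.png",snapshot(n)[:,:,::-1])
a=cv2.imread("pics/side9.png");crop(a,230,130,310,230,6,"s9c.png")
a=cv2.imread("pics/wrist9.png");crop(a,130,140,400,340,2.9,"w9c.png")
E
```

```text
time_s: 8.53
tool_pos: [609.1, 29.5, 188.0]
ee_rot: [-3.132, 0.001, -0.071]
ft_force: [3.8, -1.6, 34.2]
grip_width: 0.237
time_s: 8.62
tool_pos: [605.5, 29.7, 188.1]
ee_rot: [-3.132, -0.006, -0.071]
ft_force: [3.6, -1.4, 22.3]
grip_width: 0.238
time_s: 8.7
tool_pos: [603.7, 29.9, 188.3]
ee_rot: [-3.132, -0.012, -0.071]
ft_force: [3.4, -0.9, 15.1]
grip_width: 0.242
time_s: 8.87
tool_pos: [604.3, 29.9, 188.7]
ee_rot: [-3.132, -0.015, -0.072]
ft_force: [-0.4, -0.3, -1.7]
grip_width: 0.239
```

View pics/s9c.png

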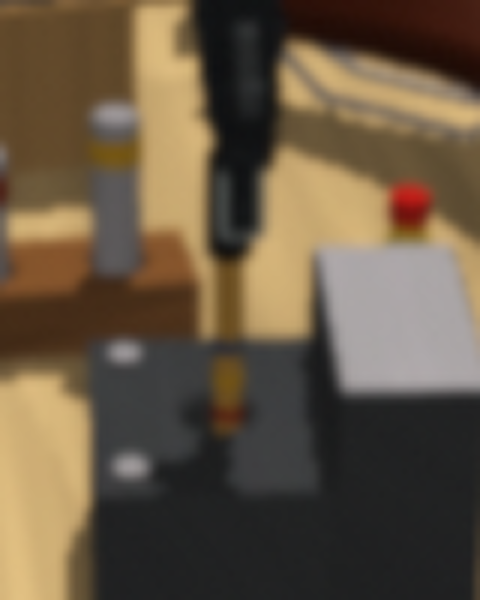

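View pics/w9c.png

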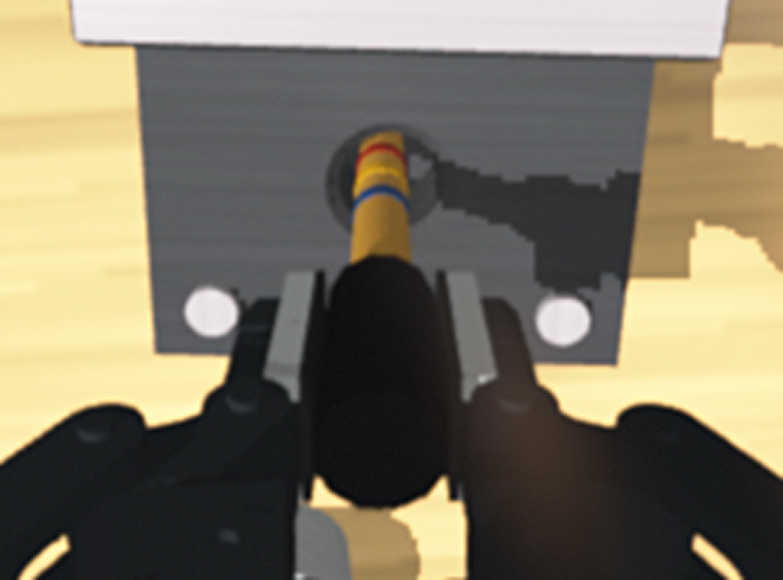

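The rod is now upright. Its red band is at crop (228,412), level with the bore mouth at about (219,405). The floor stopped it with about 50 N at tip z of roughly 48–50, so the depth is 42 mm and the red stake matches. I'll hold briefly.

```bash
python3 -m pendant '[-0.1,0,0.15,0,0,0,0,0,0,0,0,0,0,0,0,0,0,0,0,0,0,0,0,0,0,0,0,0]'; python3 -m pendant '[0,0,0.1,0,0,0,0,0,0,0,0,0,0,0,0,0,0,0,0,0]'; python3 - <<'E'
from h import *
np.set_printoptions(precision=1,suppress=True)
cv2.imwrite("pics/side10.png",snapshot("side")[:,:,::-1]);o=observe();print(o["tool_pos"],o["ft_force"])
crop(cv2.imread("pics/side10.png"),230,130,310,230,6,"s10c.png")
E
```

```text
time_s: 9.55
tool_pos: [604.6, 29.9, 188.4]
ee_rot: [-3.132, -0.016, -0.072]
ft_force: [-1.0, -0.2, 6.7]
grip_width: 0.239
time_s: 9.97
tool_pos: [604.9, 29.9, 188.4]
ee_rot: [-3.132, -0.016, -0.071]
ft_force: [-1.9, -0.1, 8.0]
grip_width: 0.237
[604.9  29.9 188.4] [-0.9 -0.4  6.7]
```

View pics/s10c.png

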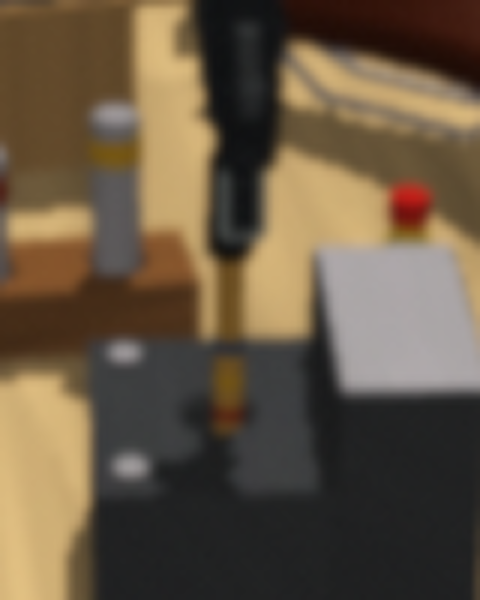

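```bash
python3 -m pendant '[0,0,-1.5,0,0,0,-1.5,0,0,0,-1.5,0,0,0,-1.5,0,0,0,-1.5,0,0,0,-1,0,0,0,0,0]'
```

```text
time_s: 10.6
tool_pos: [600.6, 29.6, 271.3]
ee_rot: [-3.131, -0.004, -0.071]
ft_force: [-0.0, 0.4, -1.6]
grip_width: 0.239
```

```bash
python3 -m pendant '[-0.3,3,0,0,-0.3,3,0,0,-0.3,3,0,0,-0.3,3,0,0,-0.3,3,0,0,-0.3,3,0,0,-0.3,3,0,0,-0.3,3,0,0]';python3 -m pendant '[-0.3,3,0,0,-0.3,3,0,0,-0.3,1.5,0,0,0,0,0,0,0,0,0,0]'; python3 - <<'E'
from h import *
np.set_printoptions(precision=3,suppress=True)
o=observe();print(o["tool_pos"],o["ee_rot"])
np.save("w11.npy",calibration("wrist"),allow_pickle=True)
for n in("wrist","side"): cv2.imwrite(f"pics/{n}11.png",snapshot(n)[:,:,::-1])
a=cv2.imread("pics/side11.png");crop(a,215,170,315,320,4,"s11c.png")
a=cv2.imread("pics/wrist11.png");crop(a,170,140,350,260,4,"w11c.png")
E
```

```text
time_s: 11.27
tool_pos: [556.7, -210.8, 260.0]
ee_rot: [-3.127, 0.004, -0.063]
ft_force: [1.1, 0.6, -2.3]
grip_width: 0.236
time_s: 11.68
tool_pos: [538.6, -293.9, 252.1]
ee_rot: [-3.124, 0.011, -0.069]
ft_force: [-0.7, 0.7, -2.0]
grip_width: 0.242
[ 538.562 -293.866  252.055] [-3.124  0.011 -0.069]
```

View pics/s11c.png

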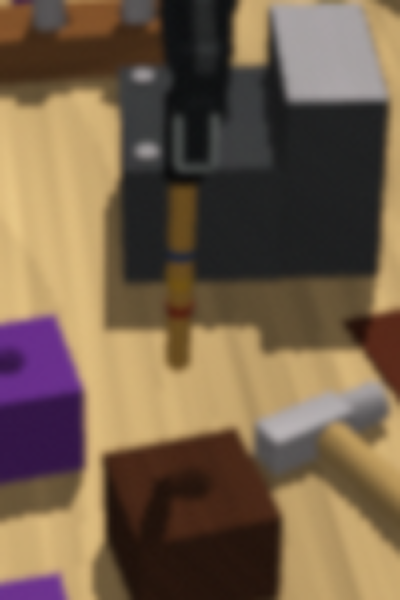

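View pics/w11c.png

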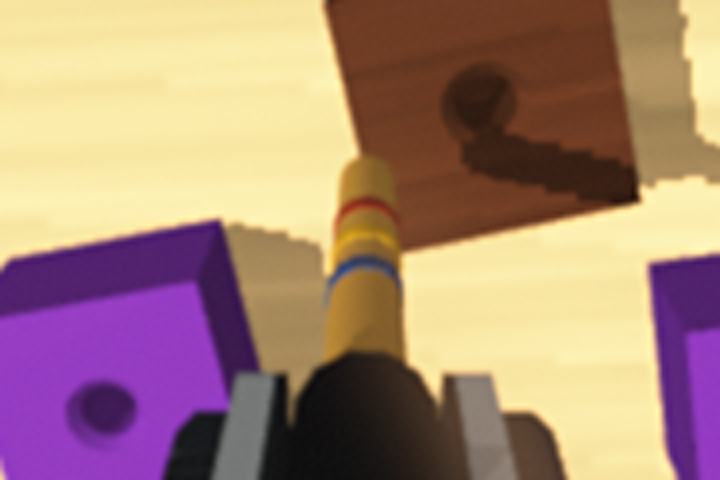

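```bash
python3 - <<'E'
from h import *
np.set_printoptions(precision=1,suppress=True)
S=calibration("side");W=np.load("w11.npy",allow_pickle=True).item()
t=(262,182.5)
print("tip",tri([(S,(259.5,260)),(W,t)]),plane(W,t,113.6))
h=(290.3,165.8)
print("hole",plane(W,h,60),tri([(S,(261.2,291)),(W,h)]))
E
```

```text
tip (array([ 533.8, -291.1,  115.6]), [1.073696132094004, 1.0736961320941039]) [ 534.2 -291.4  113.6]
hole [ 535.7 -323.8   60. ] (array([ 533.2, -323.8,   54.8]), [1.1883401931214208, 1.1883401931215856])
```

```bash
python3 -m pendant '[0.3,1.6,0,0,0.25,1.6,0,0,0,0,0,0,0,0,0,0]'; python3 - <<'E'
from h import *
np.set_printoptions(precision=3,suppress=True)
o=observe();print(o["tool_pos"],o["ee_rot"])
np.save("w12.npy",calibration("wrist"),allow_pickle=True)
for n in("wrist","side"): cv2.imwrite(f"pics/{n}12.png",snapshot(n)[:,:,::-1])
a=cv2.imread("pics/side12.png");crop(a,215,170,315,320,4,"s12c.png")
a=cv2.imread("pics/wrist12.png");crop(a,170,140,350,260,4,"w12c.png")
E
```

```text
time_s: 12.12
tool_pos: [543.7, -324.1, 251.2]
ee_rot: [-3.123, 0.012, -0.063]
ft_force: [0.0, -0.3, -2.2]
grip_width: 0.24
[ 543.693 -324.078  251.244] [-3.123  0.012 -0.063]
```

View pics/s12c.png

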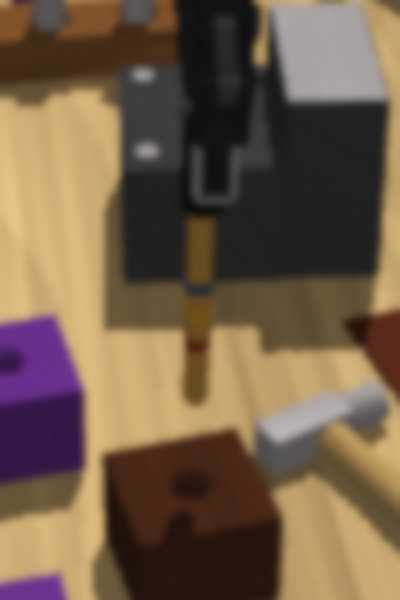

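View pics/w12c.png

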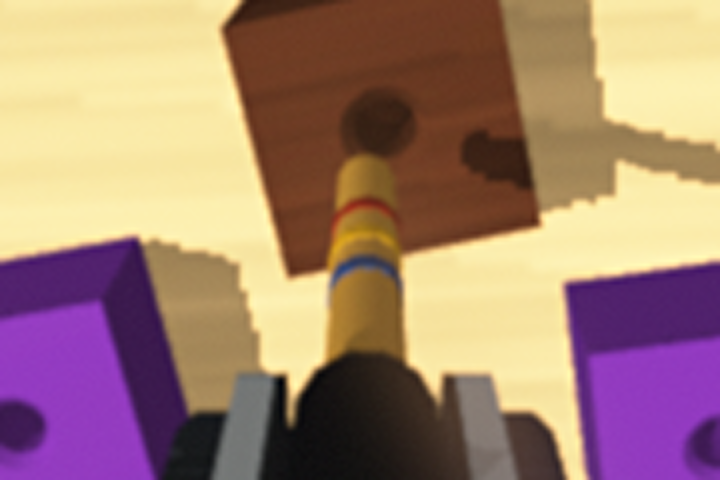

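```bash
python3 - <<'E'
from h import *
np.set_printoptions(precision=1,suppress=True)
S=calibration("side");W=np.load("w12.npy",allow_pickle=True).item()
t=(261.5,184.5)
print("tip",tri([(S,(263.5,269.5)),(W,t)]),plane(W,t,112.8))
h=(170+379/4,140+123/4)
print("hole",plane(W,h,60),tri([(S,(262.9,291)),(W,h)]))
E
```

```text
tip (array([ 537.2, -320.9,  112.4]), [0.12101792232504809, 0.12101792232493655]) [ 537.2 -320.9  112.8]
hole [ 537.  -323.7   60. ] (array([ 535.8, -323.7,   55. ]), [0.1476216352390746, 0.14762163523909796])
```

```bash
python3 -m pendant '[0,0.35,0.5,0,0,0,1.2,0,0,0,1.2,0,0,0.05,1,0,0,0,0,0,0,0,0,0]'; python3 - <<'E'
from h import *
np.set_printoptions(precision=3,suppress=True)
np.save("w13.npy",calibration("wrist"),allow_pickle=True)
for n in("wrist","side"): cv2.imwrite(f"pics/{n}13.png",snapshot(n)[:,:,::-1])
a=cv2.imread("pics/side13.png");crop(a,215,170,315,320,4,"s13c.png")
a=cv2.imread("pics/wrist13.png");crop(a,170,140,350,260,4,"w13c.png")
E
```

```text
time_s: 12.72
tool_pos: [543.3, -326.2, 210.2]
ee_rot: [-3.123, 0.011, -0.061]
ft_force: [-0.2, 0.3, -1.9]
grip_width: 0.235
```

View pics/s13c.png

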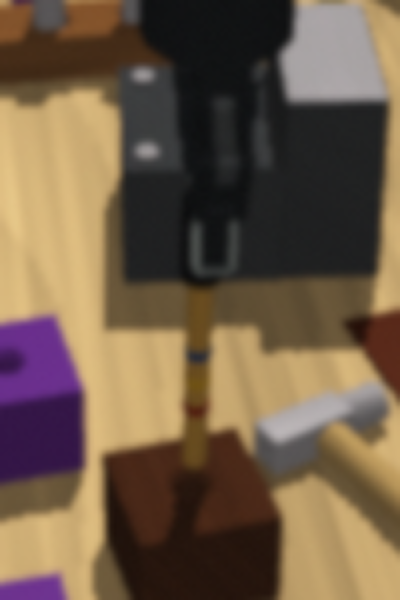

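View pics/w13c.png

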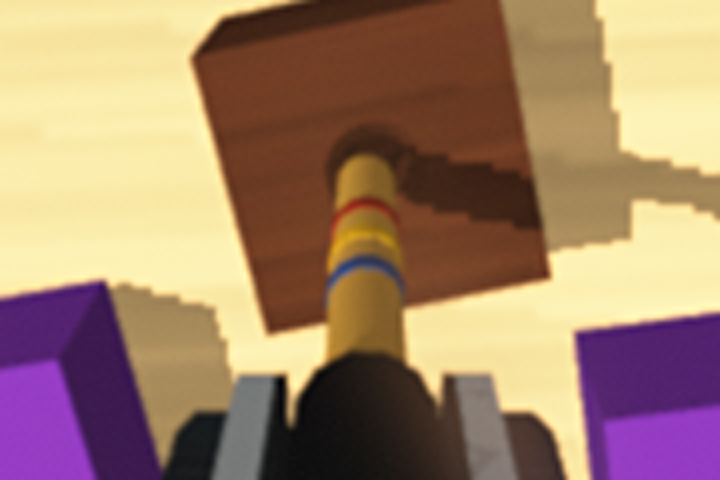

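```bash
python3 - <<'E'
from h import *
np.set_printoptions(precision=1,suppress=True)
W=np.load("w13.npy",allow_pickle=True).item()
print(plane(W,(261.5,184.5),71.8),plane(W,(170+368/4,140+163/4),60))
E
```

```text
[ 536.9 -323.1   71.8] [ 537.2 -323.4   60. ]
```

Aligned to within 0.5 mm. I'll lower into the stand.

```bash
python3 -m pendant '[0.02,0.02,1,0,0.02,0.02,1,0,0,0,0.5,0,0,0,0,0]'
```

```text
time_s: 13.15
tool_pos: [543.6, -326.9, 184.7]
ee_rot: [-3.125, 0.009, -0.061]
ft_force: [-1.2, -1.3, -0.8]
grip_width: 0.243
```

```bash
python3 -m pendant '[0.02,0.02,1,0,0,0,0.8,0,0,0,0,0]'
```

```text
time_s: 13.4
tool_pos: [543.1, -326.8, 164.6]
ee_rot: [-3.125, 0.01, -0.061]
ft_force: [-1.6, -1.6, -2.7]
grip_width: 0.243
```

```bash
python3 -m pendant '[0,0,0.5,0,0,0,0.3,0,0,0,0.1,0]'; python3 -m pendant '[0,0,0.2,0]'
```

```text
time_s: 13.65
tool_pos: [543.0, -326.6, 154.3]
ee_rot: [-3.125, 0.011, -0.061]
ft_force: [-1.8, -0.2, -0.3]
grip_width: 0.237
time_s: 13.73
tool_pos: [543.5, -326.8, 152.9]
ee_rot: [-3.126, 0.009, -0.061]
ft_force: [-3.0, 0.1, 37.1]
grip_width: 0.241
```

```bash
python3 -m pendant '[-0.3,0,0,0,-0.2,0,0,0,0,0,0,0]'; python3 -m pendant '[0,0,0,0,0,0,0,0,0,0,0,0,0,0,0,0,0,0,0,0]' 0.6; python3 - <<'E'
from h import *
for n in("wrist","side"): cv2.imwrite(f"pics/{n}14.png",snapshot(n)[:,:,::-1])
a=cv2.imread("pics/side14.png");crop(a,215,170,315,320,4,"s14c.png")
crop(cv2.imread("pics/wrist14.png"),0,0,512,384,1.4,"w14c.png")
E
```

```text
time_s: 13.98
tool_pos: [539.8, -326.9, 153.9]
ee_rot: [-3.127, 0.006, -0.061]
ft_force: [-0.4, 0.2, -1.9]
grip_width: 0.24
time_s: 14.4
tool_pos: [540.8, -327.2, 154.5]
ee_rot: [-3.128, 0.004, -0.061]
ft_force: [0.3, 0.5, -0.5]
grip_width: 0.803
```

View pics/s14c.png

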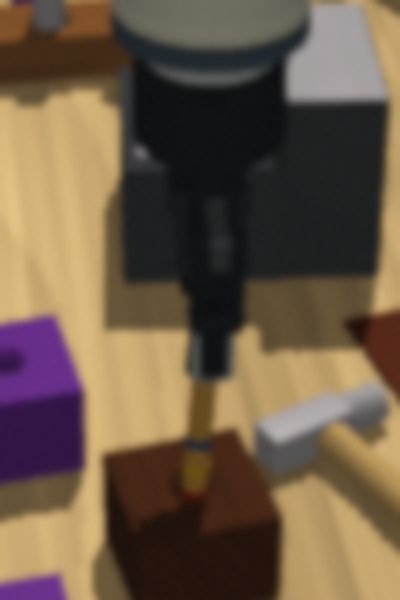

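View pics/w14c.png

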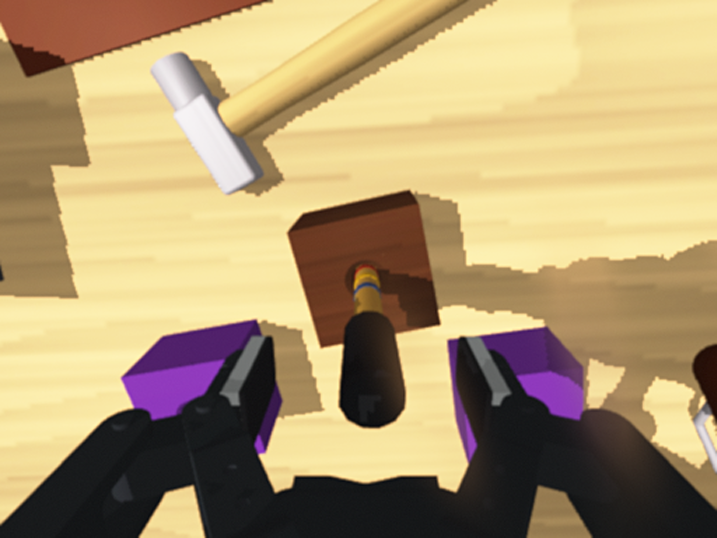

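```bash
python3 - <<'E'
from h import *
np.set_printoptions(precision=1,suppress=True)
W=calibration("wrist")
for p,z in(((373,400),190),((368,320),139),((365,272),62)): print(plane(W,(p[0]/1.4,p[1]/1.4),z))
crop(cv2.imread("pics/wrist14.png"),220,170,320,320,4,"w14d.png")
E
```

```text
[ 544.3 -329.7  190. ]
[ 546.5 -327.8  139. ]
[ 541.  -324.9   62. ]
```

View pics/w14d.png

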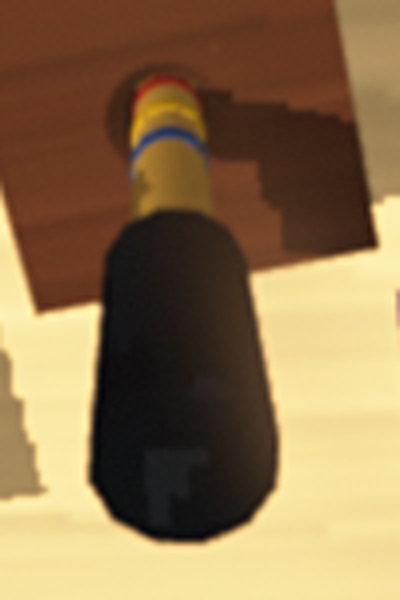

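```bash
python3 -m pendant '[0,0,0,0,0,0,0,0,0,0,0,0,0,0,0,0,0,0,0,0]' -1; python3 -m pendant '[-0.4,0,0,0,-0.4,0,0,0,-0.3,0,0,0,0,0,0,0]'; python3 - <<'E'
from h import *
for n in("wrist","side"): cv2.imwrite(f"pics/{n}15.png",snapshot(n)[:,:,::-1])
a=cv2.imread("pics/side15.png");crop(a,215,170,315,320,4,"s15c.png")
crop(cv2.imread("pics/wrist15.png"),220,170,320,320,4,"w15c.png")
E
```

```text
time_s: 14.92
tool_pos: [540.8, -327.2, 154.6]
ee_rot: [-3.128, 0.004, -0.061]
ft_force: [-0.7, -0.4, 0.2]
grip_width: 0.242
time_s: 15.25
tool_pos: [530.6, -326.8, 155.2]
ee_rot: [-3.129, -0.0, -0.061]
ft_force: [4.5, 1.2, -4.2]
grip_width: 0.239
```

View pics/s15c.png

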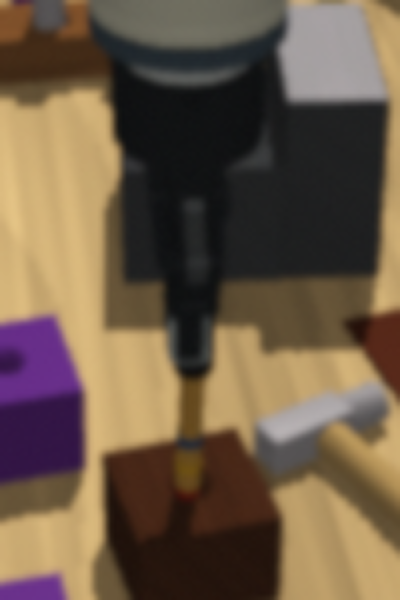

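View pics/w15c.png

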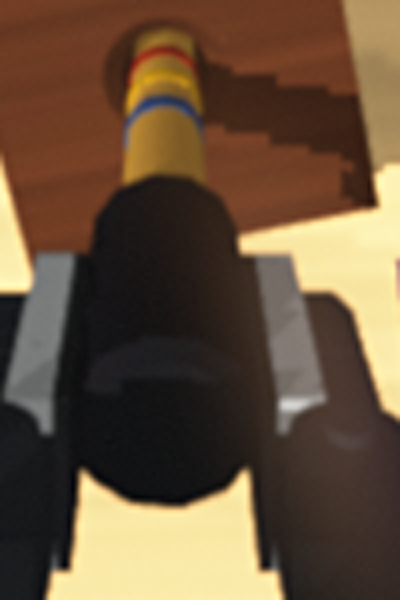

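```bash
python3 -m pendant '[-0.3,0,0,0,-0.3,0,0,0,0,0,0,0]'; python3 - <<'E'
from h import *
for n in("wrist","side"): cv2.imwrite(f"pics/{n}16.png",snapshot(n)[:,:,::-1])
a=cv2.imread("pics/side16.png");crop(a,215,170,315,320,4,"s16c.png")
crop(cv2.imread("pics/wrist16.png"),220,170,320,320,4,"w16c.png")
E
```

```text
time_s: 15.6
tool_pos: [525.2, -326.6, 155.2]
ee_rot: [-3.129, -0.001, -0.061]
ft_force: [4.1, -0.1, -2.4]
grip_width: 0.238
```

View pics/s16c.png

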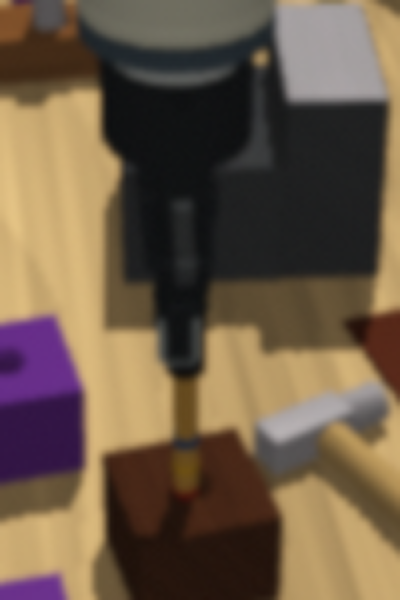

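```bash
python3 -m pendant '[0,0,0,0,0,0,0,0,0,0,0,0,0,0,0,0,0,0,0,0]' 0.6; python3 - <<'E'
from h import *
for n in("wrist","side"): cv2.imwrite(f"pics/{n}17.png",snapshot(n)[:,:,::-1])
a=cv2.imread("pics/side17.png");crop(a,215,170,315,320,4,"s17c.png")
crop(cv2.imread("pics/wrist17.png"),220,170,320,320,4,"w17c.png")
E
```

```text
time_s: 16.12
tool_pos: [523.4, -326.1, 154.5]
ee_rot: [-3.128, 0.004, -0.06]
ft_force: [0.2, 0.0, 0.1]
grip_width: 0.8
```

View pics/s17c.png

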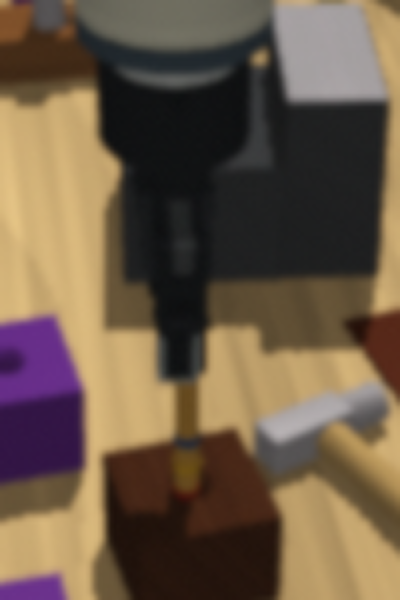

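View pics/w17c.png

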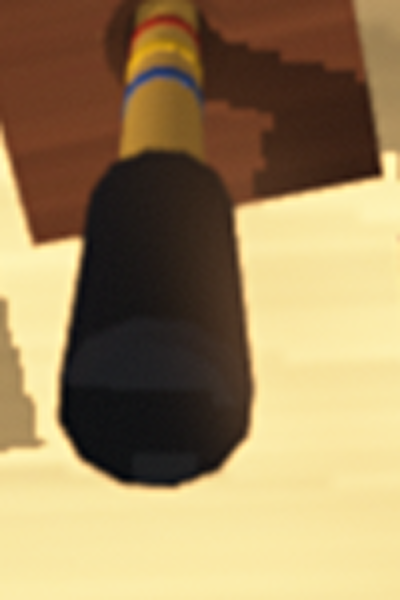

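```bash
python3 -m pendant '[0,0,-1.5,0,0,0,-2,0,0,0,-2.5,0,0,0,-2.5,0,0,0,-2,0,0,0,-1.5,0,0,0,0,0]' 1; python3 - <<'E'
from h import *
for n in("wrist","side"): cv2.imwrite(f"pics/{n}18.png",snapshot(n)[:,:,::-1])
a=cv2.imread("pics/side18.png");crop(a,215,215,315,335,5,"s18c.png")
E
```

```text
time_s: 16.8
tool_pos: [522.6, -327.1, 278.3]
ee_rot: [-3.125, 0.008, -0.06]
ft_force: [0.2, 0.0, -1.0]
grip_width: 1.001
```

View pics/s18c.png

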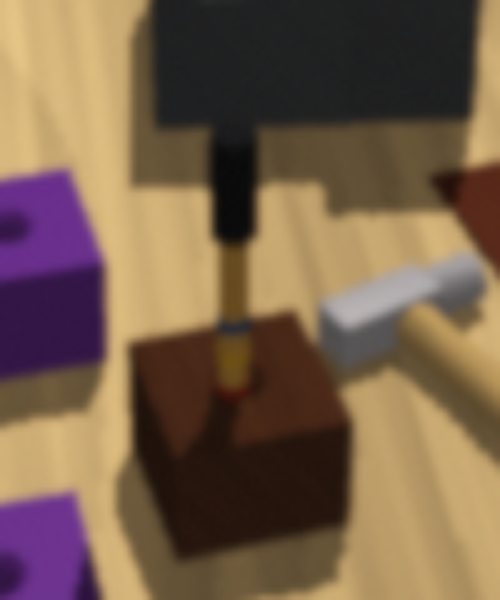

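The rod is upright and looks as it did at the start. Next is the rack.

```bash
python3 -m pendant '[-0.3,-3.5,0,0,-0.3,-3.5,0,0,-0.3,-3.5,0,0,-0.3,-3.5,0,0,-0.3,-3.5,0,0,-0.3,-3.5,0,0,-0.3,-3.5,0,0,-0.3,-3.5,0,0]'; python3 -m pendant '[-0.3,-3.5,0,0,-0.3,-3.5,0,0,-0.3,-3.5,0,0,-0.3,-3.5,0,0,-0.3,-3.5,0,0,-0.3,-3.5,0,0,-0.3,-2.5,0,0]'
```

```text
time_s: 17.57
tool_pos: [509.7, -39.5, 269.6]
ee_rot: [-3.12, 0.025, -0.07]
ft_force: [1.9, -0.7, 0.4]
grip_width: 0.999
time_s: 18.15
tool_pos: [497.7, 209.2, 266.4]
ee_rot: [-3.122, 0.04, -0.07]
ft_force: [0.1, -1.0, -0.2]
grip_width: 1.001
```

```bash
python3 -m pendant '[0,0,0,0,0,0,0,0]'; python3 - <<'E'
from h import *
o=observe();print(o["tool_pos"],o["ee_rot"])
np.save("w19.npy",calibration("wrist"),allow_pickle=True)
for n in("wrist","side","scene"): cv2.imwrite(f"pics/{n}19.png",snapshot(n)[:,:,::-1])
crop(cv2.imread("pics/wrist19.png"),0,0,512,384,1.5,"w19c.png")
crop(cv2.imread("pics/scene19.png"),260,220,390,330,6,"c19c.png")
E
```

```text
time_s: 18.32
tool_pos: [495.6, 214.1, 263.6]
ee_rot: [-3.122, 0.044, -0.064]
ft_force: [0.4, 0.1, -0.0]
grip_width: 0.999
[495.62254504 214.0756228  263.61191221] [-3.12210872  0.04390977 -0.06437336]
```

View pics/w19c.png

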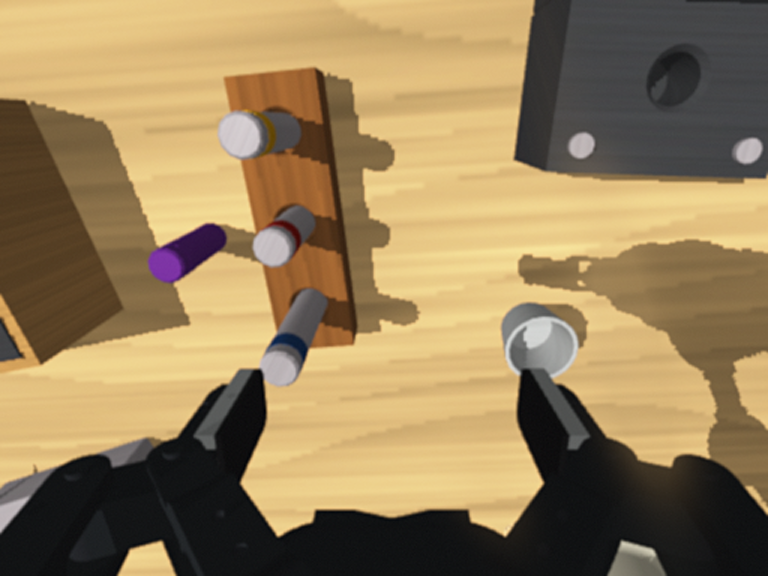

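View pics/c19c.png

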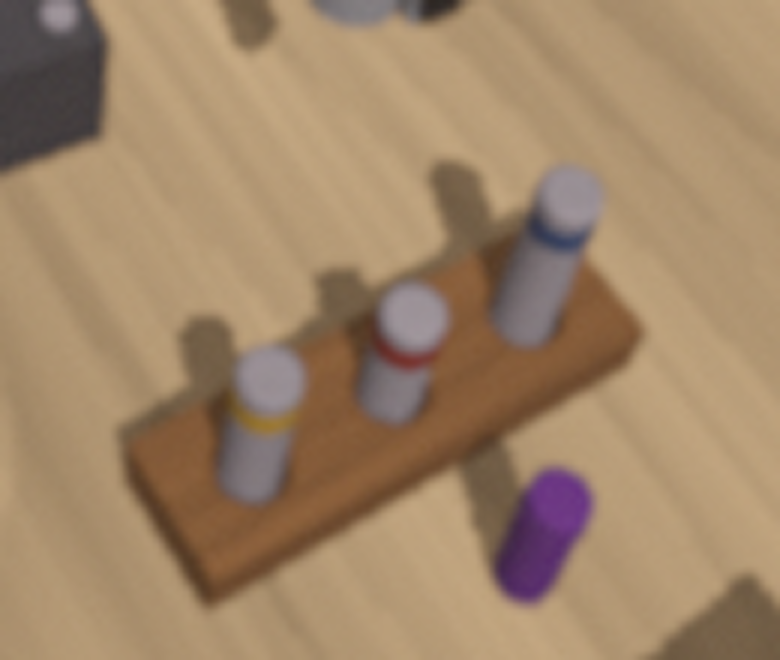

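Red stake top is at wrist (182,165), between yellow at (163,89) and blue at (187,243). The purple post stands behind it at (111,176). Measuring both now.

```bash
python3 - <<'E'
from h import *
np.set_printoptions(precision=1,suppress=True)
S=calibration("side");C=calibration("scene");W=np.load("w19.npy",allow_pickle=True).item()
r=(182,164.7)
print(tri([(W,r),(S,(226.7,155.3)),(C,(328.7,272.8))]),tri([(W,r),(S,(226.7,155.3))]),tri([(W,r),(C,(328.7,272.8))]),plane(W,r,112))
p=(167/1.5,264/1.5)
print("purple top",tri([(W,p),(C,(260+560/6,220+500/6))]),tri([(W,p),(S,(180+246/6,140+63/6))]))
for n,q,z in(("y",(243,134),130),("b",(281,365),148)): print(n,plane(W,(q[0]/1.5,q[1]/1.5),z))
print("rack corners",[plane(W,(x/1.5,y/1.5),40)[:2] for x,y in((225,78),(317,68),(357,331),(280,342))])
E
```

```text
(array([504.7, 301.1, 107.3]), [0.8927245635485259, 1.0108549906769453, 1.5629170869022473]) (array([505.4, 299.9, 107.9]), [0.19511664952583377, 0.19511664952587723]) (array([503.6, 301.1, 105.5]), [1.00573671782315, 1.0057367178231444]) [506.3 298.7 112. ]
purple top (array([489.7, 390.6,  86.7]), [1.4298882029155184, 1.4298882029155304]) (array([491.7, 389.7,  87.2]), [0.3877298640033748, 0.38772986400353027])
y [580.6 299.6 130. ]
b [434.6 295.  148. ]
rack corners [array([620.1, 336.8]), array([622.2, 266.6]), array([403.2, 257. ]), array([395.8, 330. ])]
```

```bash
python3 -m pendant '[0.4,-2.7,0,0,0.4,-2.7,0,0,0.4,-2.6,0,0,0,0,0,0,0,0,0,0]'; python3 -m pendant '[0,0,1.5,0,0,0,2,0,0,0,2,0,0,0,1.5,0,0,0,0,0,0,0,0,0]'
```

```text
time_s: 18.88
tool_pos: [515.9, 287.6, 264.4]
ee_rot: [-3.124, 0.044, -0.077]
ft_force: [0.4, -1.1, 0.1]
grip_width: 0.996
time_s: 19.38
tool_pos: [514.7, 281.4, 192.7]
ee_rot: [-3.124, 0.043, -0.084]
ft_force: [-0.2, 0.1, 0.9]
grip_width: 1.001
```

```bash
python3 -m pendant '[-0.25,-0.8,0,0,-0.3,-0.8,0,0,0,0,0,0,0,0,0,0]'; python3 - <<'E'
from h import *
np.set_printoptions(precision=3,suppress=True)
o=observe();print(o["tool_pos"],o["ee_rot"])
np.save("w20.npy",calibration("wrist"),allow_pickle=True)
for n in("wrist",): cv2.imwrite(f"pics/{n}20.png",snapshot(n)[:,:,::-1])
crop(cv2.imread("pics/wrist20.png"),0,0,512,384,1.5,"w20c.png")
E
```

```text
time_s: 19.72
tool_pos: [511.7, 298.3, 196.5]
ee_rot: [-3.123, 0.04, -0.087]
ft_force: [-1.3, 0.8, 0.1]
grip_width: 0.999
[511.709 298.266 196.459] [-3.123  0.04  -0.087]
```

View pics/w20c.png

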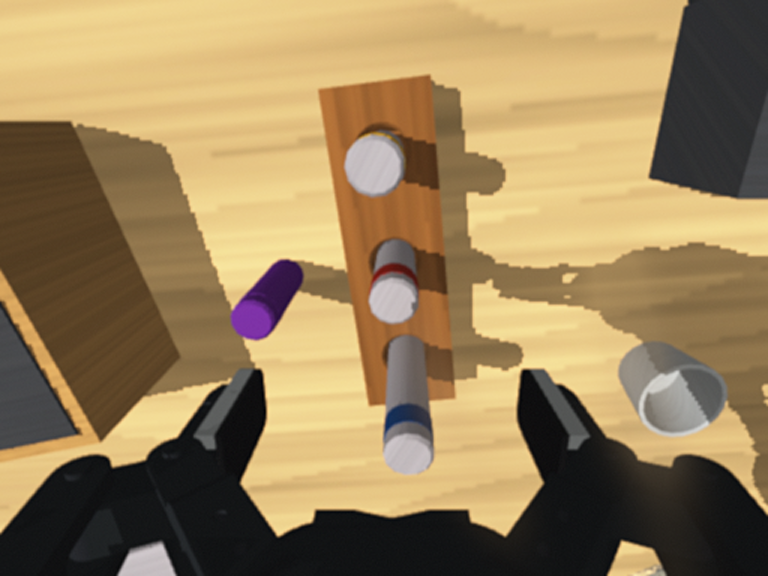

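```bash
python3 - <<'E'
from h import *
np.set_printoptions(precision=1,suppress=True)
W=np.load("w20.npy",allow_pickle=True).item();W1=np.load("w19.npy",allow_pickle=True).item();S=calibration("side")
r=(262.7,198.7)
print(plane(W,r,112),tri([(W,r),(W1,(182,164.7))]),tri([(W,r),(W1,(182,164.7)),(S,(226.7,155.3))]))
E
```

```text
[508.  299.5 112. ] (array([505.5, 299.9, 107.3]), [0.5131731981011675, 0.5131731981011405]) (array([505.7, 299.8, 107.8]), [0.5631839547692494, 0.4766554089364645, 0.09000935515908999])
```

```bash
python3 -m pendant '[0,0,1.5,0,0,0,2,0,0,0,2,0,0,0,1.5,0,0,0,1,0,0,0,0,0,0,0,0,0]'
```

```text
time_s: 20.35
tool_pos: [511.2, 301.9, 117.5]
ee_rot: [-3.119, 0.032, -0.085]
ft_force: [-0.6, -0.8, 1.0]
grip_width: 0.997
```

```bash
python3 -m pendant '[-0.25,0.2,1.2,0,0,0,1.5,0,0,0,1,0,0,0,0.3,0,0,0,0,0,0,0,0,0]'; python3 - <<'E'
from h import *
for n in("wrist","side"): cv2.imwrite(f"pics/{n}21.png",snapshot(n)[:,:,::-1])
crop(cv2.imread("pics/wrist21.png"),0,0,512,384,1.5,"w21c.png")
crop(cv2.imread("pics/side21.png"),170,100,290,220,5,"s21c.png")
E
```

```text
time_s: 20.85
tool_pos: [510.5, 302.5, 81.3]
ee_rot: [-3.115, 0.026, -0.084]
ft_force: [0.0, 0.0, 0.4]
grip_width: 0.998
```

View pics/w21c.png

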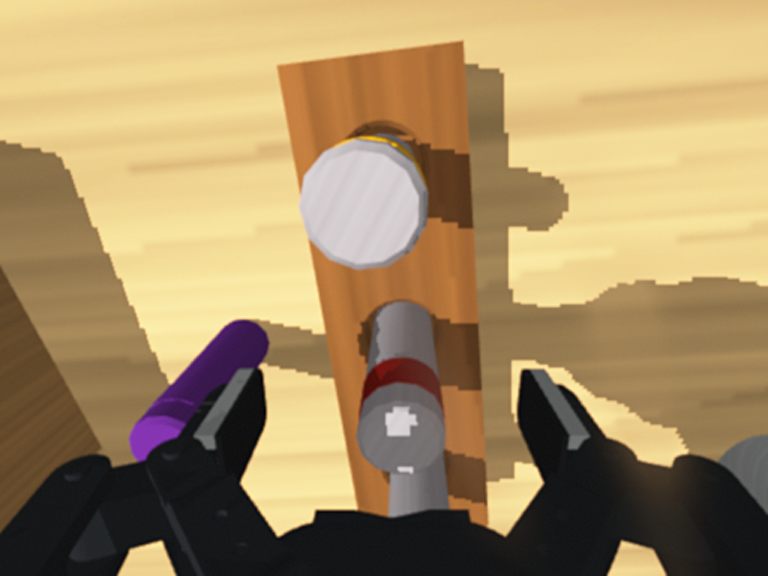

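View pics/s21c.png

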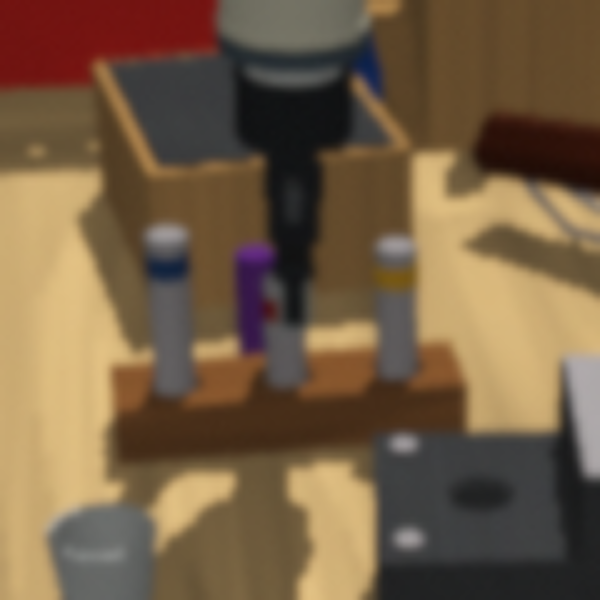

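```bash
python3 -m pendant '[-0.3,0.3,0.5,0,0,0,0,0,0,0,0,0]'; python3 -m pendant '[0,0,0,0,0,0,0,0,0,0,0,0,0,0,0,0,0,0,0,0]' -1;python3 -m pendant '[0,0,0,0,0,0,0,0]'
```

```text
time_s: 21.2
tool_pos: [507.6, 300.0, 77.4]
ee_rot: [-3.114, 0.023, -0.084]
ft_force: [-0.3, -0.3, -0.4]
grip_width: 0.999
time_s: 21.62
tool_pos: [507.7, 299.9, 77.8]
ee_rot: [-3.114, 0.023, -0.084]
ft_force: [-0.8, -12.4, 22.2]
grip_width: 0.309
time_s: 21.78
tool_pos: [507.7, 299.3, 78.1]
ee_rot: [-3.115, 0.023, -0.084]
ft_force: [0.3, -0.5, -1.4]
grip_width: 0.307
```

```bash
python3 -m pendant '[0,0,-1.5,0,0,0,-2,0,0,0,-2,0,0,0,-2,0,0,0,-2,0,0,0,-2,0,0,0,-1.5,0,0,0,0,0]'; python3 - <<'E'
from h import *
for n in("wrist","side"): cv2.imwrite(f"pics/{n}22.png",snapshot(n)[:,:,::-1])
crop(cv2.imread("pics/side22.png"),170,70,290,190,5,"s22c.png")
E
```

```text
time_s: 22.45
tool_pos: [507.4, 294.8, 209.0]
ee_rot: [-3.119, 0.033, -0.084]
ft_force: [0.7, 0.4, -3.8]
grip_width: 0.307
```

View pics/s22c.png

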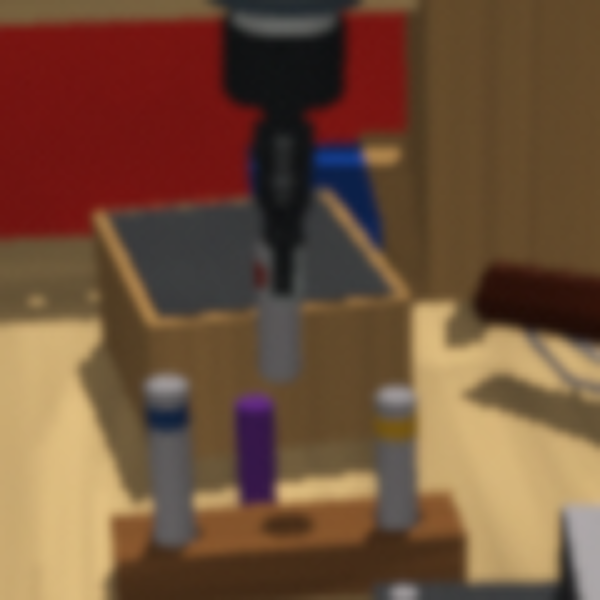

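```bash
python3 -m pendant '[1.2,2.6,-0.1,0,1.2,2.6,-0.1,0,1.2,2.6,-0.1,0,1.2,2.6,-0.1,0,1.2,2.6,-0.1,0,1.2,2.6,-0.1,0,1.2,2.6,-0.1,0,1.2,2.6,-0.1,0]'; python3 -m pendant '[1,2,0,0,0,0,0,0,0,0,0,0,0,0,0,0]'; python3 - <<'E'
from h import *
np.set_printoptions(precision=3,suppress=True)
o=observe();print(o["tool_pos"],o["ee_rot"])
np.save("w23.npy",calibration("wrist"),allow_pickle=True)
for n in("wrist","side"): cv2.imwrite(f"pics/{n}23.png",snapshot(n)[:,:,::-1])
crop(cv2.imread("pics/side23.png"),210,100,330,250,4,"s23c.png")
crop(cv2.imread("pics/wrist23.png"),130,90,400,310,2.6,"w23c.png")
E
```

```text
time_s: 23.22
tool_pos: [579.3, 75.0, 191.7]
ee_rot: [-3.123, 0.055, -0.076]
ft_force: [0.7, 0.3, -5.5]
grip_width: 0.307
time_s: 23.55
tool_pos: [586.8, 47.6, 183.5]
ee_rot: [-3.125, 0.064, -0.082]
ft_force: [-0.3, 0.2, -5.0]
grip_width: 0.311
[586.822  47.601 183.488] [-3.125  0.064 -0.082]
```

View pics/s23c.png

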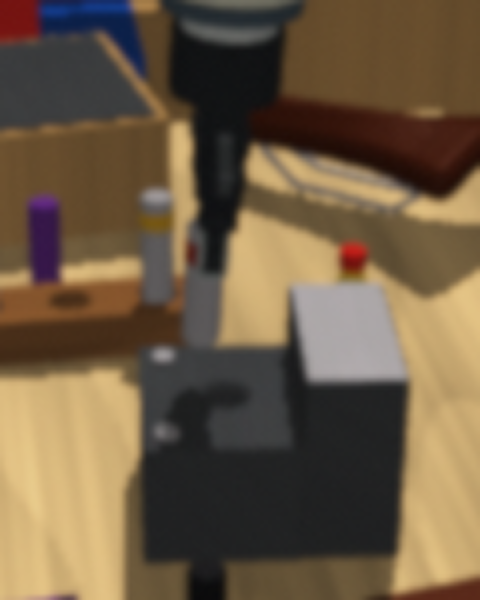

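View pics/w23c.png

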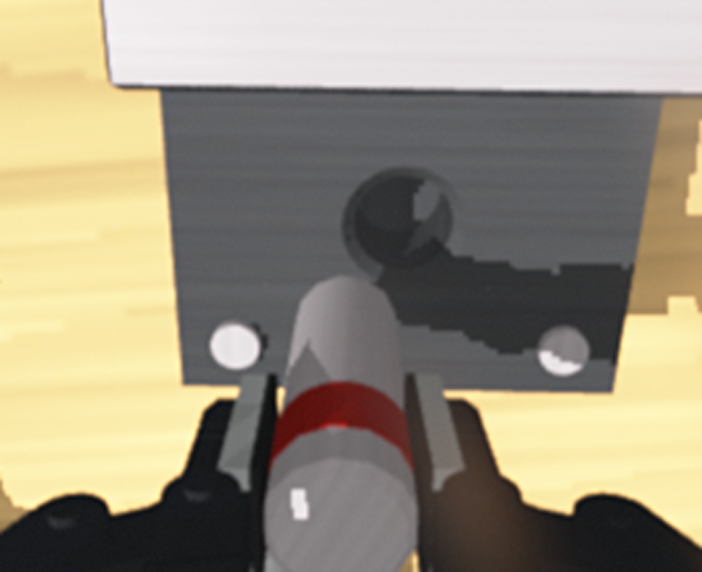

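```bash
python3 - <<'E'
from h import *
np.set_printoptions(precision=1,suppress=True)
W=np.load("w23.npy",allow_pickle=True).item();S=calibration("side")
f=(262.7,213);b=(130+398/2.6,90+221/2.6)
print(plane(W,f,125.5),tri([(W,f),(S,(210+200/4,100+338/4))]),"bore",plane(W,b,92),tri([(W,b),(S,(266.3,198.2))]))
# kinematic foot
R=cv2.Rodrigues(np.zeros(3))[0]
from scipy.spatial.transform import Rotation as Ro
o=observe();M=Ro.from_euler("xyz",o["ee_rot"]).as_matrix()
print("kin",o["tool_pos"]+M@np.array([0,0,58]),M)
E
```

```text
[581.   48.5 125.5] (array([581. ,  48.4, 124.8]), [0.3184373727736996, 0.3184373727736798]) bore [597.8  30.7  92. ] (array([596.8,  30.6,  88.8]), [0.13876222871244848, 0.13876222871221308])
kin [583.1  49.7 126. ] [[ 1.  -0.1 -0.1]
 [-0.1 -1.   0. ]
 [-0.1 -0.  -1. ]]
```

```bash
python3 -m pendant '[0.9,0.85,0,0,0.9,0.85,0,0,0,0,0,0,0,0,0,0]'; python3 - <<'E'
from h import *
np.set_printoptions(precision=3,suppress=True)
o=observe();print(o["tool_pos"],o["ee_rot"])
np.save("w24.npy",calibration("wrist"),allow_pickle=True)
for n in("wrist","side"): cv2.imwrite(f"pics/{n}24.png",snapshot(n)[:,:,::-1])
crop(cv2.imread("pics/side24.png"),210,100,330,250,4,"s24c.png")
crop(cv2.imread("pics/wrist24.png"),180,130,340,270,4,"w24c.png")
E
```

```text
time_s: 23.98
tool_pos: [604.0, 31.2, 182.0]
ee_rot: [-3.124, 0.064, -0.077]
ft_force: [-1.2, 0.5, -4.7]
grip_width: 0.306
[604.011  31.179 181.967] [-3.124  0.064 -0.077]
```

View pics/s24c.png

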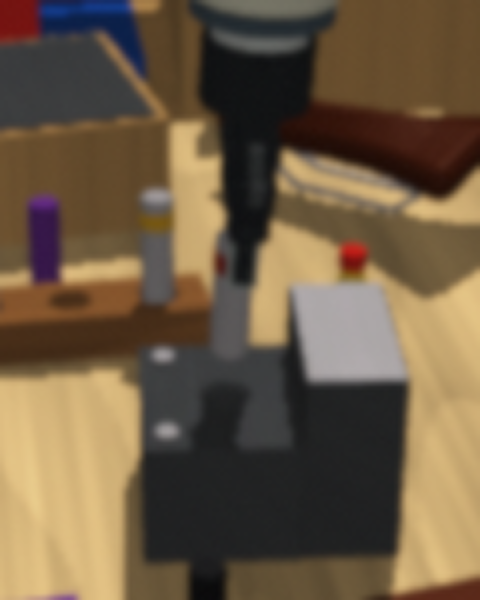

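View pics/w24c.png

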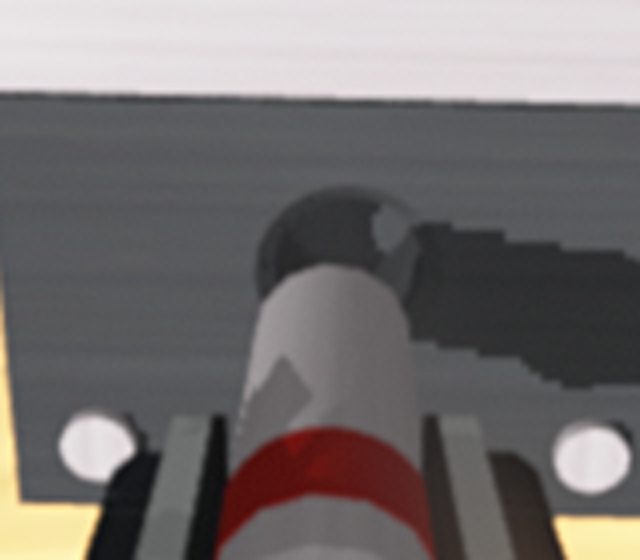

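```bash
python3 - <<'E'
from h import *
np.set_printoptions(precision=1,suppress=True)
W=np.load("w24.npy",allow_pickle=True).item();S=calibration("side")
f=(263.3,212.5);b=(265,197)
print(plane(W,f,124),tri([(W,f),(S,(210+230/4,100+352/4))]),"bore",plane(W,b,92))
from scipy.spatial.transform import Rotation as Ro
o=observe();M=Ro.from_euler("xyz",o["ee_rot"]).as_matrix()
print("kin",o["tool_pos"]+M@np.array([0,0,58]))
E
```

```text
[598.6  31.6 124. ] (array([599. ,  31.1, 122. ]), [1.3624247875933677, 1.3624247875931041]) bore [597.1  30.6  92. ]
kin [600.2  32.6 124.2]
```

```bash
python3 -m pendant '[0,0.1,1,0,0,0,1,0,0,0,0.8,0,0,0,0,0,0,0,0,0]'; python3 - <<'E'
from h import *
np.set_printoptions(precision=1,suppress=True)
o=observe()
np.save("w25.npy",calibration("wrist"),allow_pickle=True)
for n in("wrist","side"): cv2.imwrite(f"pics/{n}25.png",snapshot(n)[:,:,::-1])
crop(cv2.imread("pics/side25.png"),210,100,330,250,4,"s25c.png")
crop(cv2.imread("pics/wrist25.png"),180,130,340,270,4,"w25c.png")
from scipy.spatial.transform import Rotation as Ro
M=Ro.from_euler("xyz",o["ee_rot"]).as_matrix()
print("kin",o["tool_pos"]+M@np.array([0,0,58]))
E
```

```text
time_s: 24.5
tool_pos: [600.7, 31.7, 150.6]
ee_rot: [-3.124, 0.065, -0.076]
ft_force: [0.9, 0.2, -5.3]
grip_width: 0.309
kin [597.   33.   92.7]
```

View pics/s25c.png

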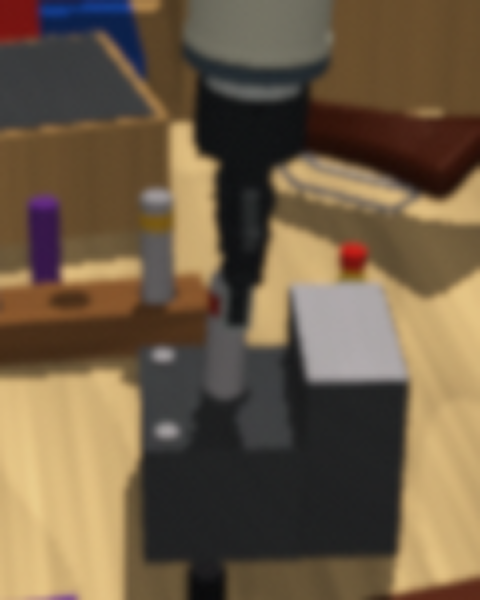

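View pics/w25c.png

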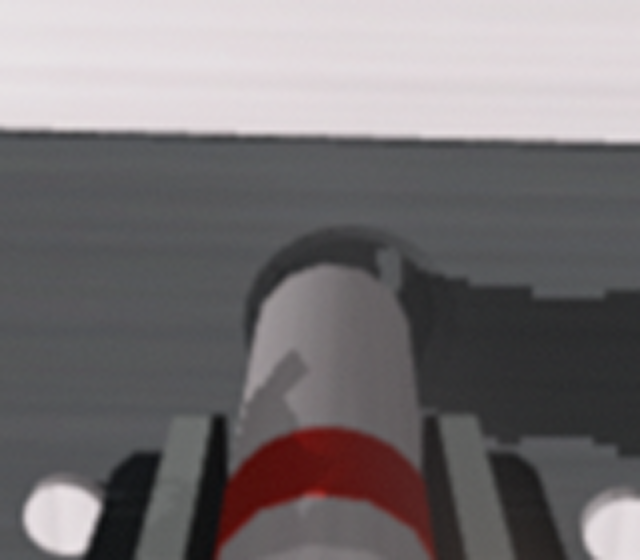

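```bash
python3 - <<'E'
from h import *
np.set_printoptions(precision=1,suppress=True)
W=np.load("w25.npy",allow_pickle=True).item()
print(plane(W,(180+333/4,130+332/4),92.7),plane(W,(180+340/4,130+313/4),92))
E
python3 -m pendant '[0.35,0.15,0,0,0,0,0,0,0,0,0,0]'
```

```text
[594.8  32.2  92.7] [598.3  30.6  92. ]
time_s: 24.85
tool_pos: [605.2, 29.8, 151.5]
ee_rot: [-3.124, 0.063, -0.076]
ft_force: [-0.3, -0.3, -4.1]
grip_width: 0.307
```

```bash
python3 -m pendant '[0.02,0,0.8,0,0.02,0,0.6,0,0,0,0,0]'
```

```text
time_s: 25.1
tool_pos: [604.7, 28.8, 139.4]
ee_rot: [-3.126, 0.062, -0.076]
ft_force: [-1.4, -0.4, -6.2]
grip_width: 0.306
```

```bash
python3 -m pendant '[0.03,0,0.8,0,0.03,0,0.6,0,0,0,0,0]'; python3 - <<'E'
from h import *
for n in("wrist","side"): cv2.imwrite(f"pics/{n}26.png",snapshot(n)[:,:,::-1])
crop(cv2.imread("pics/side26.png"),230,130,310,230,6,"s26c.png")
crop(cv2.imread("pics/wrist26.png"),180,130,340,270,4,"w26c.png")
E
```

```text
time_s: 25.35
tool_pos: [603.4, 28.6, 124.3]
ee_rot: [-3.127, 0.063, -0.076]
ft_force: [-0.5, -1.6, -6.0]
grip_width: 0.312
```

View pics/s26c.png

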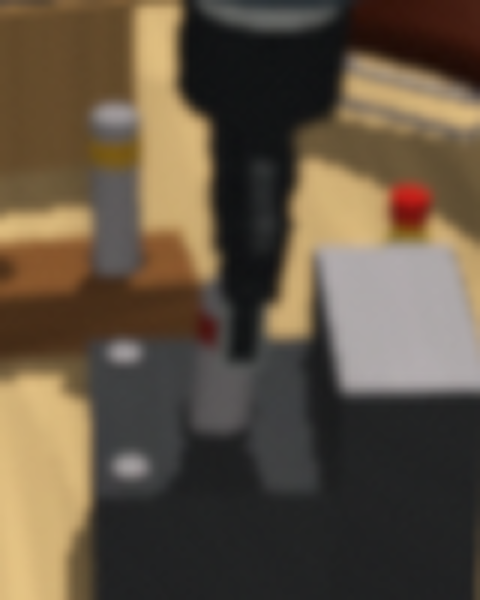

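View pics/w26c.png

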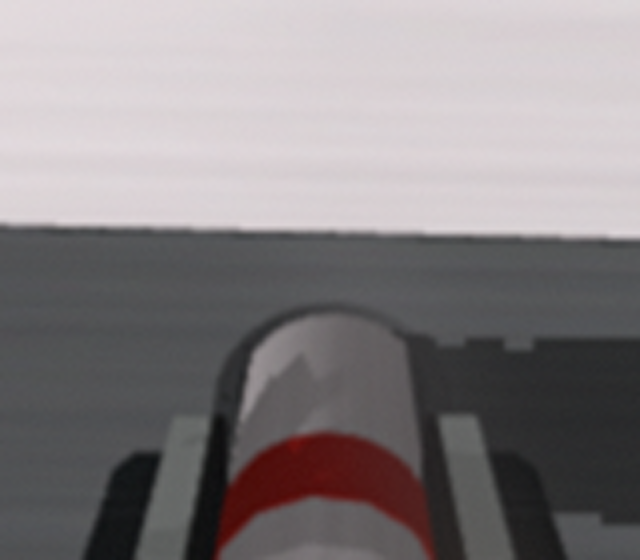

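```bash
python3 -m pendant '[0,0,0.6,0,0,0,0.4,0,0,0,0,0]'; python3 -m pendant '[0,0,0.2,0]';
```

```text
time_s: 25.7
tool_pos: [603.0, 28.7, 115.2]
ee_rot: [-3.127, 0.063, -0.076]
ft_force: [-3.3, -0.7, -6.8]
grip_width: 0.312
time_s: 25.78
tool_pos: [603.0, 28.7, 113.5]
ee_rot: [-3.127, 0.062, -0.076]
ft_force: [-5.1, -2.5, -2.1]
grip_width: 0.305
```

```bash
python3 -m pendant '[0,0,0.2,0,0,0,0.2,0]'; python3 -m pendant '[0,0,0.2,0]';
```

```text
time_s: 25.95
tool_pos: [602.7, 28.7, 109.7]
ee_rot: [-3.127, 0.062, -0.076]
ft_force: [-5.4, -2.3, -1.7]
grip_width: 0.307
time_s: 26.03
tool_pos: [602.5, 28.8, 107.7]
ee_rot: [-3.127, 0.062, -0.076]
ft_force: [-5.5, -1.8, 7.1]
grip_width: 0.312
```

```bash
python3 -m pendant '[-0.2,0,0.1,0,-0.2,0,0.1,0,0,0,0,0]'; python3 -m pendant '[0,0,0,0,0,0,0,0,0,0,0,0,0,0,0,0,0,0,0,0]' 0.6; python3 - <<'E'
from h import *
for n in("wrist","side"): cv2.imwrite(f"pics/{n}27.png",snapshot(n)[:,:,::-1])
crop(cv2.imread("pics/side27.png"),230,130,310,230,6,"s27c.png")
crop(cv2.imread("pics/wrist27.png"),0,0,512,384,1.5,"w27c.png")
E
```

```text
time_s: 26.28
tool_pos: [602.2, 28.9, 108.1]
ee_rot: [-3.127, 0.053, -0.076]
ft_force: [-2.8, -0.5, -6.0]
grip_width: 0.307
time_s: 26.7
tool_pos: [604.7, 29.3, 109.4]
ee_rot: [-3.126, 0.048, -0.076]
ft_force: [0.3, -0.1, -0.6]
grip_width: 0.798
```

View pics/s27c.png

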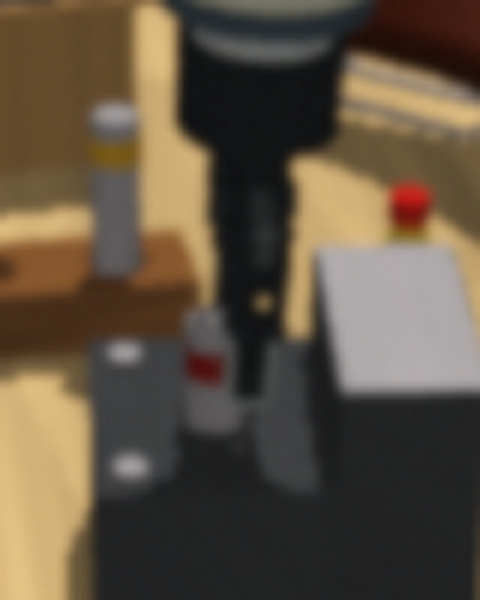

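View pics/w27c.png

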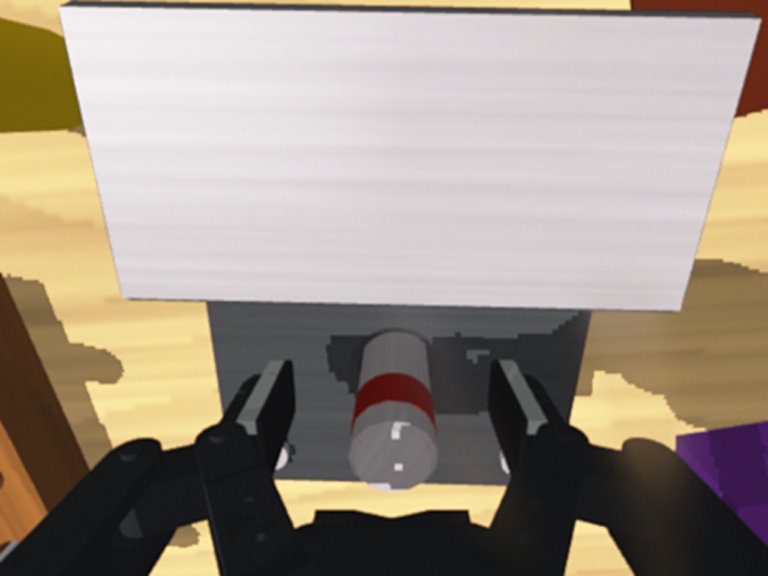

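```bash
python3 -m pendant '[0,0,-1,0,0,0,-1.5,0,0,0,-2,0,0,0,-2,0,0,0,-2,0,0,0,-1.5,0,0,0,0,0]' 1; python3 - <<'E'
from h import *
np.save("w28.npy",calibration("wrist"),allow_pickle=True)
for n in("wrist","side","scene"): cv2.imwrite(f"pics/{n}28.png",snapshot(n)[:,:,::-1])
crop(cv2.imread("pics/side28.png"),230,130,310,230,6,"s28c.png")
crop(cv2.imread("pics/wrist28.png"),100,100,400,320,2.4,"w28c.png")
crop(cv2.imread("pics/scene28.png"),190,160,300,270,5,"c28c.png")
E
```

```text
time_s: 27.38
tool_pos: [608.9, 27.3, 216.7]
ee_rot: [-3.126, 0.051, -0.076]
ft_force: [1.5, 0.5, -0.0]
grip_width: 1.001
```

View pics/s28c.png

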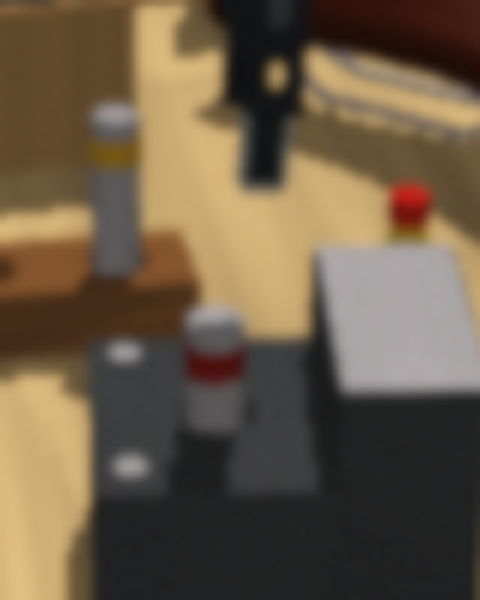

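View pics/w28c.png

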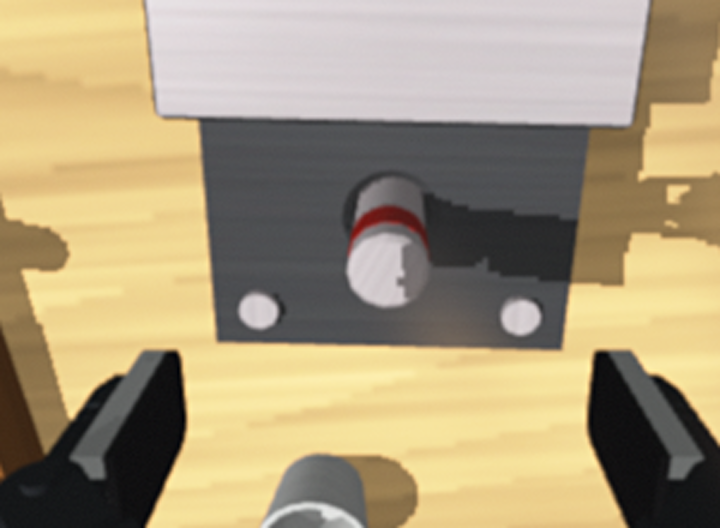

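View pics/c28c.png

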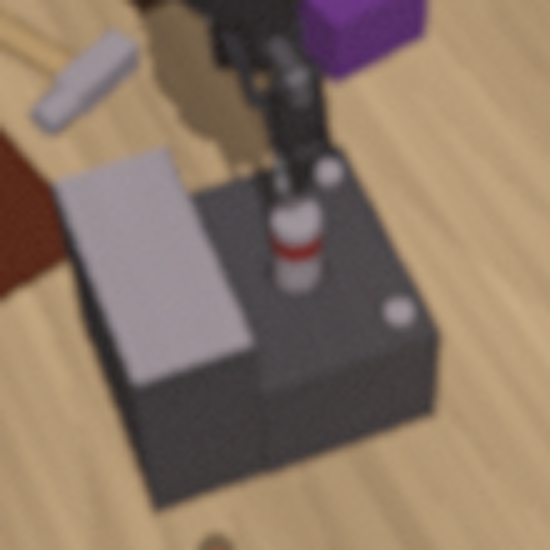

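```bash
python3 - <<'E'
from h import *
np.set_printoptions(precision=1,suppress=True)
W=np.load("w28.npy",allow_pickle=True).item();S=calibration("side");C=calibration("scene")
a=(230+215/6,130+322/6);b=(100+388/2.4,100+268/2.4);c=(190+296/5,160+217/5)
print(tri([(S,a),(W,b)]),tri([(S,a),(C,c)]),tri([(S,a),(W,b),(C,c)]))
# reference level: rest corner seen in both (near left: side, wrist)
rl=(230+340/6,130+390/6);wl=(100+635/2.4,100+124/2.4)
print("rest corner",tri([(S,rl),(W,wl)]))
print("rest far", tri([(S,(230+318/6,130+250/6)),(W,(100+156/2.4,100+117/2.4))]))
E
```

```text
(array([594.8,  29.6, 136.3]), [0.39640649984405596, 0.3964064998441961]) (array([593.1,  30.1, 136.3]), [2.0669397277325956, 2.0669397277323625]) (array([593.4,  30. , 136.1]), [1.711085246698764, 0.7664517864638227, 2.43523945420713])
rest corner (array([639.5, -50.2, 140.2]), [0.4910602469923153, 0.4910602469923273])
rest far (array([654.3,  98. , 137. ]), [2.116671034968881, 2.116671034968916])
```

The stake top triangulates at z≈136 against 137–140 for the rest corners. This method has read 3–4 mm low throughout, so they are level. One last overall look before handing in.

```bash
python3 -m pendant '[0,0,-2,0,0,0,-2,0,0,0,0,0]'; python3 - <<'E'
from h import *
cv2.imwrite("pics/side29.png",snapshot("side")[:,:,::-1]);cv2.imwrite("pics/scene29.png",snapshot("scene")[:,:,::-1])
E
```

```text
time_s: 27.78
tool_pos: [607.1, 26.8, 250.0]
ee_rot: [-3.126, 0.064, -0.076]
ft_force: [0.3, -0.5, -0.4]
grip_width: 1.001
```

View pics/side29.png

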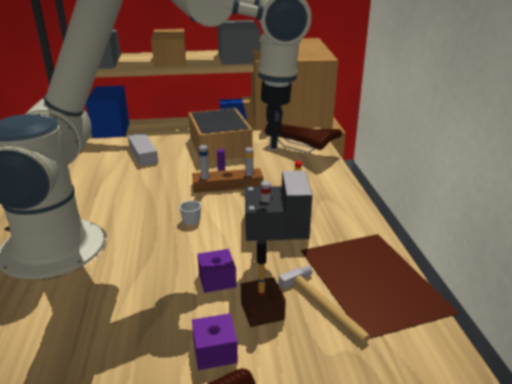

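View pics/scene29.png

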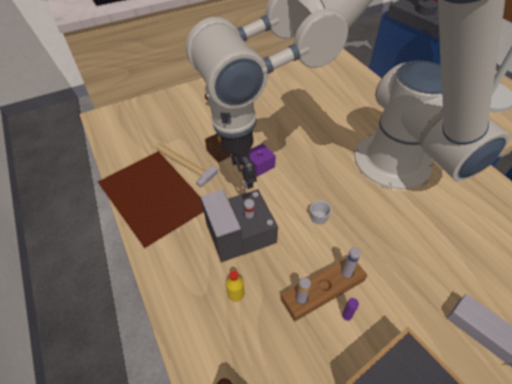

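Both views show the rod upright in the dark stand at side (262,265) and the red stake in the socket at side (265,190). Blue and yellow are still in the rack, and the hammer, tin and bottle are unmoved. Handing in.

```bash
python3 -c "
from plant import *
print(job_done())"
```

```text
the job is handed in; nothing more can be done
None
```

I probed the socket, put the rod back, and set the red stake in the socket, then handed in at about 28 s of the 72 s.

- **Probe:** The rod stopped on the bottom with a brief push of about 53 N, tip at about z 48–50 mm. Its red band was level with the deck, so the socket is 42 mm deep. I held it there for over a second at about 7 N.
- **Rod:** When first released in its stand it leaned about 5°. I gripped it again, straightened it and let go; the pictures now show it as upright as at the start.
- **Red stake:** It is upright in the socket, released, and the gripper is clear. Two views put its top at z 136 mm and the rest's corners at 137 and 140 mm. Measurements like these read about 2–5 mm low all along, so I take the two as level, to within a few millimetres.
- **Everything else:** In the last pictures the blue and yellow stakes are in the rack, and the hammer, tin and bottle are where they were.

One thing did not go cleanly: the tool's tilt drifted by up to about 3.7° during long moves. The rod pivoted in the jaws during probing, and the stake went in slightly tilted. Both were straight in the last pictures.

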